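Flask the wax trees and bring the board to the vacuum table

ROBOT

A 6-joint arm with a two-finger parallel gripper is mounted at the origin on the work surface. World frame = base frame: x ahead of the robot, y to its left, z up, the work surface at z = 0. Lengths are in mm, angles in rad, forces in N, time in s.
With the tool pointing down it reaches from about 250 to 725 mm from the base axis. Payload 9.7 kg.
Tool frame: the origin (TCP) lies on the centre line of the jaws, within the pads' length; the fingertips stand 22 mm ahead of it and the grasp point (between the pads) lies 3 mm ahead of it; y points along the fingers, z is the direction in which the jaws open and shut, and the axes are right-handed (so a half turn about y gives the same grasp; the last joint's range is limited). The gripper opens to 85 mm and grips with 20 to 120 N. Pads are 22 mm wide; open, the fingers measure 114 mm over their backs; the gripper's body (76 mm by 85 mm) begins 54 mm behind the grasp point. The pads swing forward as they close: fully open they stand 13 mm farther back than shut.
Start: joints at [1.219, 0.087, 0.176, 1.66, 0, 1.571], TCP at [189.521, 516.313, 253.284] pointing down, gripper open.
Joint ranges: [-3.13, 3.13], [-0.85, 1.81], [-1.15, 1.24], [-2.2, 2.28], [-1.44, 1.52], [-3.14, 3.14]. Speed limits (rad/s): [2.22, 2.22, 2.57, 3.14, 3.14, 3.14].

INTERFACE

Orientations are given as a rotation vector (axis times angle).
In Python, from cell import * gives the robot as it stands.
- The arm moves only by the tool jog_arm, never from a script. Its argument "moves" is a list of rows, each a list of 7 numbers: the closure in counts, from 0 (fully open) to 255 (shut), then the shift along the tool's x, y, z in cm, then the turn, a rotation vector about the tool's x, y, z in rad. A call has 1 to 10 rows; each row shifts and turns the commanded pose from where the row before left it, along the tool's axes as they then stand; what a row does not reach is not made up. A row lasts 1/10 s, in which the tool goes at most 50 mm and 8.59 degrees, less where a joint would pass 70% of its speed; a pose out of reach is approached as far as the arm can. A call with a gripper value outside its range is refused whole. The fingers move at their own pace and stop on an object; the grip force is fixed at half the most. Time passes only in rows, so rows that do not move let the fingers close. It gives the time, the measured TCP pose, the force and the opening at its end, in the units of the state.
- sense(): the state, without advancing time (a new reading comes with each control period).
- camera(name): name is "scene" or "top" or "wrist"; returns (picture, depth): 480x640x3 uint8, blue, green, red; 480x640 float32, mm along the optical axis (not along the pixel's ray), 0 where there is no reading.
- camera_params(name): a dict with "camera_matrix" (3x3 intrinsics, pixels), "world_from_camera" (4x4, takes a point from camera to world coordinates). Camera axes: x right, y down, z forward; pixel columns grow to the right and rows downward; lengths in mm; the calibration is good to about 2 mm. A picture is of the moment at which its call begins: read the wrist's pose just before it. camera_params takes no time and is no camera call; for the wrist camera it gives the pose at the moment of the call.
- close_job(): hands the job in, once; it reports no verdict.
The state is a dict: "clock": time; "joints": joint angles; "dq": joint speeds; "tau": joint torques, N m; "tool_pos": TCP position; "tool_rot": TCP orientation; "ft_force": force on the tool from outside, world axes, zero at the start; "torque": the same for the moment, N m; "finger_gap": opening from 0.0 (shut) to 1.0 (fully open).
Only numpy, scipy, OpenCV 4.12 (cv2) and the standard library are available. Lean on these libraries where they do the work, as an engineer would, in place of code of your own. Each camera call takes 0.05 s, during which the arm holds its last target.

TASK

Get the wax trees ready for investing: lower a steel flask over every tree on the plywood board and push it down until it is fully home on its sprue base, short flasks over the short trees and tall flasks over the tall ones, without knocking the fragile wax. Then push the loaded board across the bench until it lies flush against the front of the vacuum table, all flasks still seated. Leave the other things on the bench in their places.

Things in the scene. Friction and masses are not known exactly. Their poses are not given: they have to be found in the camera images.
- flask_short1: casting flask, plain open-ended stainless steel tube standing on the bench: 60 mm tall, outside diameter 51 mm, bore 46 mm, 100 g; Origin at the centre of its lower end, z along its axis. Any flask of the right height will do for a tree; there may be one more than needed, which can be left where it stands
- flask_short2: casting flask, plain open-ended stainless steel tube standing on the bench: 60 mm tall, outside diameter 51 mm, bore 46 mm, 100 g; Origin at the centre of its lower end, z along its axis. Any flask of the right height will do for a tree; there may be one more than needed, which can be left where it stands
- flask_short3: casting flask, plain open-ended stainless steel tube standing on the bench: 60 mm tall, outside diameter 51 mm, bore 46 mm, 100 g; Origin at the centre of its lower end, z along its axis. Any flask of the right height will do for a tree; there may be one more than needed, which can be left where it stands
- flask_tall1: casting flask, plain open-ended stainless steel tube standing on the bench: 80 mm tall, outside diameter 51 mm, bore 46 mm, 130 g; Origin at the centre of its lower end, z along its axis. Any flask of the right height will do for a tree; there may be one more than needed, which can be left where it stands
- flask_tall2: casting flask, plain open-ended stainless steel tube standing on the bench: 80 mm tall, outside diameter 51 mm, bore 46 mm, 130 g; Origin at the centre of its lower end, z along its axis. Any flask of the right height will do for a tree; there may be one more than needed, which can be left where it stands
- base1: dark round sprue base with a short wax tree, loose in a board cell, or absent; 50 g. Origin centre of underside, z up. Flange 60 mm dia, 8 mm thick; above it a spigot 43 mm dia up to z = 16 mm, tapering to 34 mm at 22 mm; tree up to z = 52 mm, within 15 mm of the axis. Its 60 mm flask goes down over tree and spigot (1.5 mm clearance all round) until its lower end sits on the flange at z = 8 mm
- base2: dark round sprue base with a short wax tree, loose in a board cell, or absent; 50 g. Origin centre of underside, z up. Flange 60 mm dia, 8 mm thick; above it a spigot 43 mm dia up to z = 16 mm, tapering to 34 mm at 22 mm; tree up to z = 52 mm, within 15 mm of the axis. Its 60 mm flask goes down over tree and spigot (1.5 mm clearance all round) until its lower end sits on the flange at z = 8 mm
- base3: dark round sprue base with a short wax tree, loose in a board cell, or absent; 50 g. Origin centre of underside, z up. Flange 60 mm dia, 8 mm thick; above it a spigot 43 mm dia up to z = 16 mm, tapering to 34 mm at 22 mm; tree up to z = 52 mm, within 15 mm of the axis. Its 60 mm flask goes down over tree and spigot (1.5 mm clearance all round) until its lower end sits on the flange at z = 8 mm
- base4: dark round sprue base with a tall wax tree, loose in a board cell, or absent; 50 g. Origin centre of underside, z up. Flange 60 mm dia, 8 mm thick; above it a spigot 43 mm dia up to z = 16 mm, tapering to 34 mm at 22 mm; tree up to z = 72 mm, within 15 mm of the axis. Its 80 mm flask goes down over tree and spigot (1.5 mm clearance all round) until its lower end sits on the flange at z = 8 mm
- base5: dark round sprue base with a tall wax tree, loose in a board cell, or absent; 50 g. Origin centre of underside, z up. Flange 60 mm dia, 8 mm thick; above it a spigot 43 mm dia up to z = 16 mm, tapering to 34 mm at 22 mm; tree up to z = 72 mm, within 15 mm of the axis. Its 80 mm flask goes down over tree and spigot (1.5 mm clearance all round) until its lower end sits on the flange at z = 8 mm
- tree1: the fragile wax tree fixed on base1 (short: 30 mm from origin to tip, widest radius 15 mm). Origin on its axis at the top of the spigot, 22 mm above the base's origin
- tree2: the fragile wax tree fixed on base2 (short: 30 mm from origin to tip, widest radius 15 mm). Origin on its axis at the top of the spigot, 22 mm above the base's origin
- tree3: the fragile wax tree fixed on base3 (short: 30 mm from origin to tip, widest radius 15 mm). Origin on its axis at the top of the spigot, 22 mm above the base's origin
- tree4: the fragile wax tree fixed on base4 (tall: 50 mm from origin to tip, widest radius 15 mm). Origin on its axis at the top of the spigot, 22 mm above the base's origin
- tree5: the fragile wax tree fixed on base5 (tall: 50 mm from origin to tip, widest radius 15 mm). Origin on its axis at the top of the spigot, 22 mm above the base's origin
- board: loose plywood board, 125 (x) by 353 (y) by 18 mm high, 0.2 kg, loaded 1 kg. Origin centre of underside, +x away from the robot. Far half: five square cells (63 mm wide, 12 mm deep, floor 6 mm thick) centred at x = +23.5, y = -138, -69, 0, 69, 138 mm. Near half: solid apron 62 mm deep; push on its near face. Seated flasks begin 60 mm in from that face and reach 94 mm high
- board_far (a point): middle of the board's far face (x = +62.5 mm), 9 mm above its underside; axes as the board's
- vac_front (a point): middle of the vacuum table's front face, 9 mm above the bench; the face is flat, upright, 400 mm long (y) and 54 mm high; x points into the vacuum table, away from the robot. The vacuum table is a fixed grey box, 250 mm deep, with a round rubber pad on top
- bottle: bystander: white plastic bottle, 36 mm diameter, 105 mm tall, standing among the flasks; origin at the centre of its underside
- jar: bystander: glass jar with steel lid, 48 mm diameter, 55 mm tall, standing on the right beyond the flasks; origin at the centre of its underside
- spatula: bystander: spatula 190 mm long lying to the left of the flasks; origin at mid length, x along it
- brush: bystander: brush 170 mm long lying to the right of the flasks; origin at mid length, x along it
- bowl: bystander: white mixing bowl, 130 mm across and 70 mm tall, to the robot's left; origin at the centre of its underside
- block: bystander: steel bench block, a 50 mm cube, to the robot's right; origin at the centre of its underside
Mind the look-alikes: they are no part of the job. Leave any red look-alike of the flask_short1 alone.

How it is judged:
By the outcome, as a careful person would: the job done as asked, in the order asked, and still so for the second after the job is handed in, with the robot touching nothing.
Of base1, base2, base3, base4, base5 only 4 to 5 are there at a start; the rules pass over those that are not, and their reading is None.
At some moment in a run one of flask_short1, flask_short2, flask_short3 may be knocked a few centimetres aside while the robot is not near it.
It also fails if it takes over 192 s, if anything falls off the work surface, if the arm or the gripper's body presses on something with over 40 N, if the wrist force passes 120 N, or if a joint passes its speed limit or range.

## Working session

There is one attempt and no reset: what is moved stays moved. The work goes in short steps, Python scripts to look and compute and a tool call to move; the robot and the scene stay as the last step left them, time stands still between calls to the robot, and variables do not carry over. Pictures are saved under pics/ and viewed, and the job is handed in when it is done.

Besides the shell and the picture viewer there is one more tool, called after ">>>" as name([rows], argument=value, ...), one row to a line, values as JSON. jog_arm: Moves the arm, as the interface text tells. Its arguments: {"type":"object","properties":{"moves":{"type":"array"}},"required":["moves"]}

```bash
ls -la; mkdir -p pics; python3 - <<'E'
from cell import *
import cv2,numpy as np
print(sense())
for n in ("scene","top","wrist"):
    p,d=camera(n); cv2.imwrite(f"pics/{n}0.png",p); np.save(f"pics/{n}0.npy",d)
    c=camera_params(n); print(n,np.round(c["camera_matrix"],1).tolist(),np.round(c["world_from_camera"],4).tolist())
E
```

```text
total 12
drwxr-xr-x  3 agent agent 4096 Dec  7 01:46 .
drwxr-xr-x 23 root  root  4096 Dec  7 01:46 ..
drwxr-xr-x  2 agent agent 4096 Dec  7 01:46 pics
{'clock': 0.0, 'joints': array([1.21899976e+00, 8.74953864e-02, 1.75110557e-01, 1.65978244e+00,
       1.56450009e-05, 1.57078600e+00]), 'dq': array([-0.00138439, -0.00037769, -0.00176793,  0.00085204,  0.00023289,
        0.00088263]), 'tau': array([ 3.58359648e-03, -5.20388818e+01,  4.64802074e+01,  1.65407202e-02,
        6.48153446e-05, -1.30396845e-06]), 'tool_pos': array([189.44984303, 516.13153211, 252.55152968]), 'tool_rot': array([-1.55446347,  0.27628704, -0.27588422]), 'ft_force': array([-0.78446944, -0.47408265,  0.19586948]), 'torque': array([0.0271543 , 0.03410881, 0.04701302]), 'finger_gap': 1.0016996398399631}
scene [[562.4, 0.0, 324.7], [0.0, 562.4, 245.2], [0.0, 0.0, 1.0]] [[-0.3471, 0.6189, -0.7046, 1596.997], [0.9378, 0.2204, -0.2683, 427.8759], [-0.0107, -0.7539, -0.6569, 1069.5683], [0.0, 0.0, 0.0, 1.0]]
top [[540.0, 0.0, 313.8], [0.0, 540.0, 244.8], [0.0, 0.0, 1.0]] [[-0.0107, -0.9923, 0.1233, 315.3149], [-0.9999, 0.011, 0.0018, 0.8574], [-0.0031, -0.1233, -0.9924, 1465.4932], [0.0, 0.0, 0.0, 1.0]]
wrist [[361.9, 0.0, 319.7], [0.0, 361.9, 238.6], [0.0, 0.0, 1.0]] [[0.3457, 0.8929, 0.2884, 115.3421], [0.9383, -0.3289, -0.1066, 544.0012], [-0.0003, 0.3074, -0.9516, 373.3177], [0.0, 0.0, 0.0, 1.0]]
```

View pics/top0.png

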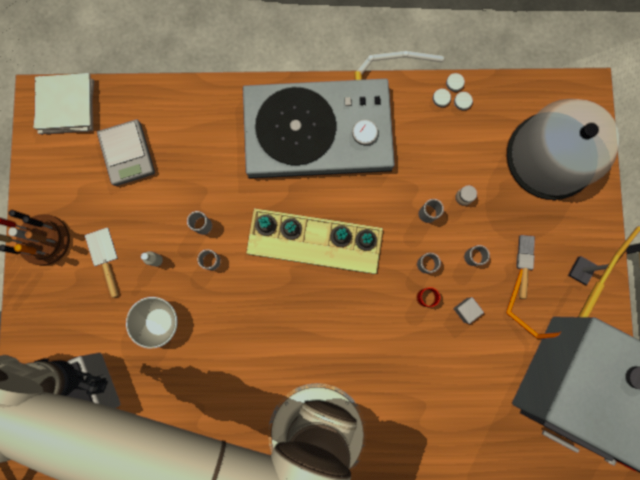

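View pics/scene0.png

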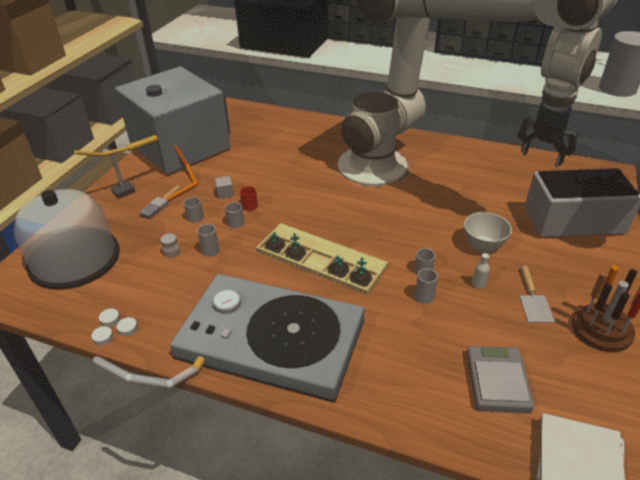

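View pics/wrist0.png

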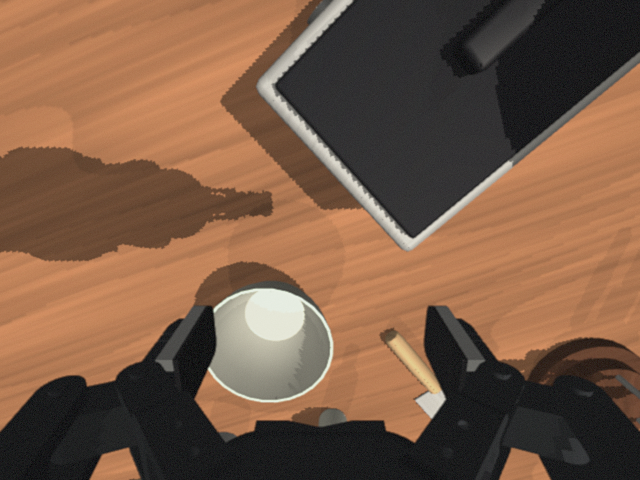

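```bash
python3 - <<'E'
import cv2
p=cv2.imread("pics/top0.png"); s=cv2.imread("pics/scene0.png")
a=cv2.resize(p[170:320,170:500],None,fx=2.4,fy=2.4,interpolation=cv2.INTER_CUBIC); cv2.imwrite("pics/c1.png",a)
a=cv2.resize(s[160:310,130:450],None,fx=2.5,fy=2.5,interpolation=cv2.INTER_CUBIC); cv2.imwrite("pics/c2.png",a)
E
```

```text
(no output)
```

View pics/c1.png

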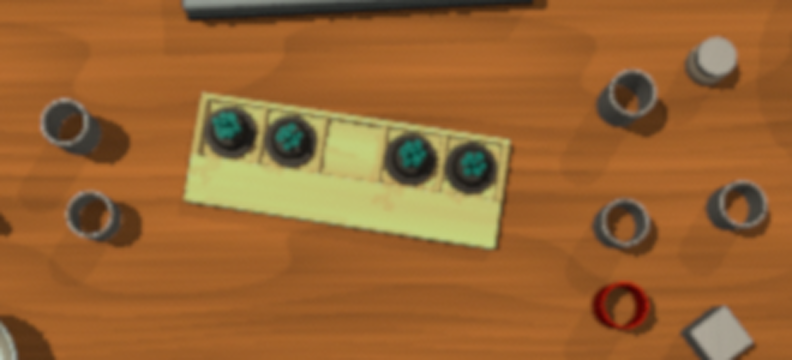

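View pics/c2.png

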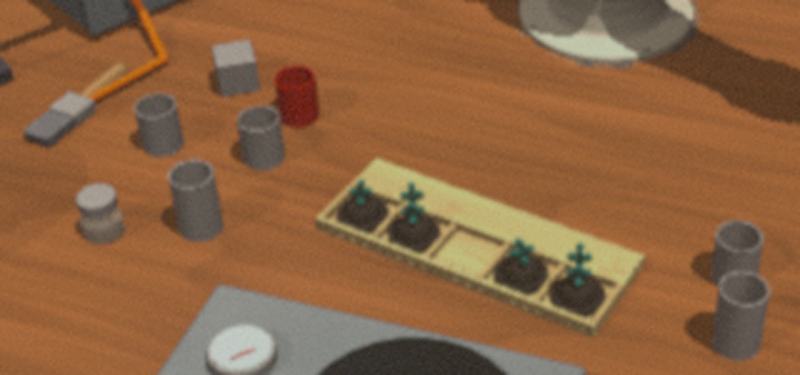

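```bash
cat > h.py <<'E'
import numpy as np, cv2
from scipy.spatial.transform import Rotation as R
from scipy.optimize import least_squares
def cloud(d,cp):
    K=cp["camera_matrix"];T=cp["world_from_camera"]
    v,u=np.mgrid[0:480,0:640]
    P=np.stack([(u-K[0,2])/K[0,0]*d,(v-K[1,2])/K[1,1]*d,d],-1)
    return P@T[:3,:3].T+T[:3,3]
def ray(u,v,z,cp):
    K=cp["camera_matrix"];T=cp["world_from_camera"]
    r=T[:3,:3]@np.array([(u-K[0,2])/K[0,0],(v-K[1,2])/K[1,1],1.]);o=T[:3,3]
    return o+r*(z-o[2])/r[2]
def proj(p,cp):
    K=cp["camera_matrix"];T=cp["world_from_camera"]
    q=T[:3,:3].T@(np.asarray(p,float)-T[:3,3]); q=K@(q/q[2]); return q[:2]
def circ(x,y,r=None):
    f=lambda q: np.hypot(x-q[0],y-q[1])-(q[2] if r is None else r)
    s=least_squares(f,[x.mean(),y.mean(),24],loss='soft_l1',f_scale=1.5); return s.x,np.sqrt(np.mean(s.fun**2))
def pose(s):
    M=R.from_rotvec(s["tool_rot"]).as_matrix()
    return np.array(s["tool_pos"]),M
E
python3 - <<'E'
from cell import *
from h import *
s=sense();p,M=pose(s);print(np.round(M,3))
cp=camera_params("top");d=np.load("pics/top0.npy");img=cv2.imread("pics/top0.png")
P=cloud(d,cp)
for n,(u,v) in dict(tallL=(198,223),shortL=(208,261),tallR=(432,210),shortR=(430,263),shortRR=(479,256),red=(429,297)).items():
    Q=P[v-18:v+19,u-18:u+19].reshape(-1,3); zt=np.percentile(Q[:,2],98)
    for h in (60,80):
        q=Q[np.abs(Q[:,2]-h)<8]
        if len(q)>8:
            c,e=circ(q[:,0],q[:,1],24.3); print(n,round(zt,1),h,len(q),np.round(c[:2],1),round(e,1), "z",round(q[:,2].mean(),1))
# board: yellow mask
hsv=cv2.cvtColor(img,cv2.COLOR_BGR2HSV)
print(hsv[250,300],hsv[215,300],hsv[224,265])
m=cv2.inRange(hsv,(22,60,100),(38,255,255));m[:180]=0;m[300:]=0;m[:,:220]=0;m[:,410:]=0
cs,_=cv2.findContours(m,cv2.RETR_EXTERNAL,cv2.CHAIN_APPROX_NONE);c=max(cs,key=cv2.contourArea)
hull=cv2.convexHull(c)[:,0]
W=np.array([ray(a,b,18,cp)[:2] for a,b in hull],np.float32)
print(cv2.minAreaRect(W), len(c))
# vac front
print("spots")
for u,v in [(246,177),(394,172),(245,176),(395,170)]: print(np.round(P[v,u],1))
t=cv2.inRange(hsv,(75,90,40),(100,255,255));t[:200]=0;t[260:]=0;t[:,:240]=0;t[:,400:]=0
n,l,st,ce=cv2.connectedComponentsWithStats(cv2.dilate(t,np.ones((3,3))))
for i in range(1,n):
    if st[i,4]>30:
        z=P[...,2][(l==i)]; print(np.round(ce[i]),st[i,4],"zmax",np.percentile(z,[50,90,98]).round(1))
E
```

```text
[[ 0.939 -0.     0.345]
 [-0.345 -0.001  0.939]
 [-0.    -1.    -0.001]]
tallL 81.8 60 66 [554.7 308. ] 0.9 z 60.6
tallL 81.8 80 77 [555.3 308.3] 1.0 z 79.4
shortL 60.5 60 79 [456.7 283.9] 1.0 z 58.5
tallR 81.5 60 59 [ 580.4 -307.5] 0.7 z 59.8
tallR 81.5 80 87 [ 580.9 -307.7] 1.1 z 78.5
shortR 62.4 60 80 [ 441.8 -298.8] 1.0 z 59.6
shortRR 62.2 60 89 [ 460.5 -427.7] 1.0 z 59.1
red 60.7 60 78 [ 352.1 -294.7] 1.0 z 59.0
[ 32 105 200] [ 20 134 177] [ 84 184 118]
((506.42431640625, 1.9470672607421875), (354.25262451171875, 126.33993530273438), 80.4502944946289) 343
spots
[687.  188.7   9. ]
[ 697.9 -221.1    3.8]
[690.2 191.7   7.6]
[ 7.045e+02 -2.246e+02  1.000e-01]
[264. 222.] 151 zmax [49.9 76.5 80.3]
[290. 226.] 136 zmax [32.5 53.9 58.1]
[342. 234.] 161 zmax [46.5 75.1 77.5]
[367. 238.] 142 zmax [34.3 52.6 63.8]
```

```bash
python3 - <<'E'
from cell import *
from h import *
cp=camera_params("top");d=np.load("pics/top0.npy");img=cv2.imread("pics/top0.png")
P=cloud(d,cp)
print("bench z",[np.median(P[v-4:v+5,u-4:u+5,2]).round(1) for u,v in ((320,200),(150,200),(320,300),(550,220))])
# vac front: for each column, lowest row where z>45
pts=[]
for u in range(250,392,3):
    col=P[120:190,u]; k=np.where(col[:,2]>47)[0]
    if len(k): pts.append(col[k[-1]])
pts=np.array(pts); 
vx,vy,x0,y0=cv2.fitLine(pts[:,:2].astype(np.float32),cv2.DIST_HUBER,0,.01,.01).ravel()
print("vac line dir",vx,vy,"pt",x0,y0,"z",pts[:,2].mean()); print("deg tilt",np.degrees(np.arctan2(vx*np.sign(vy),abs(vy))))
m=(np.abs(P[...,2]-54)<6); Q=P[75:180,235:400][m[75:180,235:400]]; print(cv2.minAreaRect(Q[:,:2].astype(np.float32)), np.median(Q[:,2]))
# board top
B=P[195:285,235:400].reshape(-1,3); B=B[(np.abs(B[:,2]-18)<4)&(B[:,0]>400)&(B[:,0]<620)]
print("board",cv2.minAreaRect(B[:,:2].astype(np.float32)),len(B))
c0=np.array([506.4,1.9]);a=np.radians(-9.55)
Rm=np.array([[np.cos(a),-np.sin(a)],[np.sin(a),np.cos(a)]])
hsv=cv2.cvtColor(img,cv2.COLOR_BGR2HSV)
for y in (138,69,-69,-138):
    e=c0+Rm@np.array([23.5,y]); u,v=proj([*e,14],cp)
    # dark disc flange
    w=hsv[int(v)-18:int(v)+18,int(u)-16:int(u)+16]
    dm=((w[...,2]<75)).astype(np.uint8); 
    cs,_=cv2.findContours(dm,cv2.RETR_EXTERNAL,cv2.CHAIN_APPROX_NONE); c=max(cs,key=cv2.contourArea)
    (cu,cv_),r=cv2.minEnclosingCircle(c); g=ray(cu+int(u)-16,cv_+int(v)-18,14,cp)
    zz=P[int(v)-14:int(v)+14,int(u)-14:int(u)+14].reshape(-1,3); q=zz[(zz[:,2]>40)]
    print(y,"exp",e.round(1),"disc",g[:2].round(1),r*2.66,"tree pts",q[:,:2].mean(0).round(1),len(q))
E
```

```text
bench z [np.float64(0.7), np.float64(0.0), np.float64(0.4), np.float64(-0.4)]
vac line dir 0.041759342 -0.9991277 pt 694.64624 -19.852999 z 140.1957243480887
deg tilt -2.3933299
((818.06298828125, -8.758651733398438), (251.55520629882812, 399.7662353515625), 2.405813217163086) 54.726272907516204
board ((507.7344055175781, 3.29425048828125), (352.9437561035156, 125.778076171875), 80.49401092529297) 3053
138 exp [552.5 134.1] disc [552.2 132.1] 25.787468852996827 tree pts [541.7 129.1] 87
69 exp [541.  66.] disc [540.6  64.3] 25.593920631408693 tree pts [524.9  62. ] 54
-69 exp [518.1 -70. ] disc [518.2 -70.5] 26.846021385192874 tree pts [509.9 -65.2] 88
-138 exp [ 506.7 -138.1] disc [ 508.2 -137.6] 26.334737186431887 tree pts [ 489.2 -122.3] 60
```

>>> jog_arm([
  [60,0,0,0,0,0.14,0],
  [60,0,0,0,0,0.14,0],
  [60,0,0,0,0,0.14,0],
  [60,0,0,0,0,0.14,0],
  [60,0,0,0,0,0.14,0],
  [60,0,0,0,0,0.14,0],
  [60,0,0,0,0,0.14,0],
  [60,0,0,0,0,0.14,0],
  [60,0,0,0,0,0.14,0],
  [60,0,0,0,0,0.13,0],
])

```text
clock: 1.15
tool_pos: [189.5, 516.2, 253.0]
tool_rot: [-1.121, 1.338, -1.339]
ft_force: [-0.2, 0.1, -0.4]
finger_gap: 0.763
```

```bash
cat >> h.py <<'E'
def delta(tx,ty,tz=None):
    from cell import sense
    s=sense();p,M=pose(s); w=np.array([tx,ty,p[2] if tz is None else tz])-p
    print("t",round(s["clock"],2),"pos",p.round(1),"zang",np.degrees(np.arctan2(M[1,2],M[0,2])).round(2),"down",M[:,1].round(4),"gap",round(s["finger_gap"],3),"F",s["ft_force"].round(1),"j6",s["joints"][5].round(2))
    print("tool cm",(M.T@w/10).round(2))
E
python3 -c "
from h import *
delta(555.3,308.2,150)"
```

```text
t 1.15 pos [189.5 516.2 253. ] zang -10.12 down [-3.e-04 -6.e-04 -1.e+00] gap 0.763 F [-0.2  0.1 -0.4] j6 2.97
tool cm [14.04 10.3  39.67]
```

>>> jog_arm([
  [60,0.5,0,1.5,0,-0.01,0],
  [60,1.2,0,3.2,0,0,0],
  [60,1.3,0,4,0,0,0],
  [60,1.3,0,4,0,0,0],
  [60,1.3,0,4,0,0,0],
  [60,1.3,0,4,0,0,0],
  [60,1.3,0,4,0,0,0],
  [60,1.3,0,4,0,0,0],
  [60,1.3,0,4,0,0,0],
  [60,1.3,0,3,0,0,0],
])

```text
clock: 2.15
tool_pos: [524.3, 338.1, 252.6]
tool_rot: [-1.129, 1.328, -1.328]
ft_force: [-0.2, -0.3, -0.6]
finger_gap: 0.765
```

```bash
python3 -c "
from h import *
delta(555.3,308.2,150)"
```

```text
t 2.15 pos [524.3 338.1 252.6] zang -9.28 down [-6.e-04 -5.e-04 -1.e+00] gap 0.765 F [-0.2 -0.3 -0.6] j6 2.31
tool cm [ 2.45 10.26  3.54]
```

>>> jog_arm([
  [60,0.6,1,1,0,0,0],
  [60,0.7,2,1,0,0,0],
  [60,0.6,2.5,1,0,0,0],
  [60,0.5,2.5,0.5,0,0,0],
  [60,0,1.8,0,0,0,0],
  [60,0,0.4,0,0,0,0],
  [60,0,0,0,0,0,0],
])

```text
clock: 2.85
tool_pos: [552.3, 310.4, 150.7]
tool_rot: [-1.131, 1.327, -1.326]
ft_force: [1.1, -0.2, 0.5]
finger_gap: 0.765
```

```bash
cat > w.py <<'E'
import sys
from cell import *
from h import *
# wrist look: rim fit. args: name, expected x y, rim height
n,x,y,h=sys.argv[1],*map(float,sys.argv[2:5])
cp=camera_params("wrist"); p,d=camera("wrist"); cv2.imwrite(f"pics/{n}.png",p)
P=cloud(d,cp); s=np.hypot(P[...,0]-x,P[...,1]-y)<45
m=s&(np.abs(P[...,2]-h)<4); q=P[m]
print(len(q),"z98",np.percentile(P[s][:,2],98).round(1))
if len(q)>20:
    c,e=circ(q[:,0],q[:,1],24.3); print("rim",c[:2].round(1),"rms",e.round(1),"z",q[:,2].mean().round(1)); delta(*c[:2])
else: delta(x,y)
E
python3 w.py w1 555.3 308.2 80
```

```text
1398 z98 222.7
rim [555.5 308.8] rms 0.9 z 79.2
t 2.9 pos [552.8 310.6 151.8] zang -9.19 down [ 1.e-04  2.e-04 -1.e+00] gap 0.762 F [0.7 0.9 1.1] j6 2.24
tool cm [ 0.13 -0.    0.29]
```

View pics/w1.png

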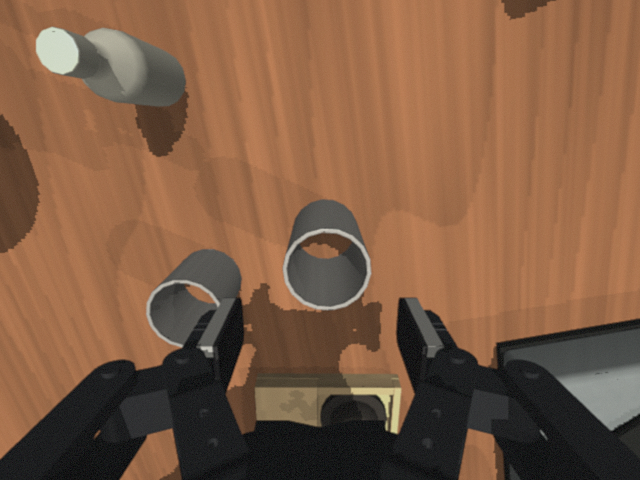

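>>> jog_arm([
  [60,0.13,1.5,0.29,0,0,0],
  [60,0,2,0,0,0,0],
  [60,0,2,0,0,0,0],
  [60,0,1.7,0,0,0,0],
  [60,0,1.0,0,0,0,0],
  [60,0,0.2,0,0,0,0],
  [60,0,0,0,0,0,0],
  [150,0,0,0,0,0,0],
  [255,0,0,0,0,0,0],
  [255,0,0,0,0,0,0],
])

```text
clock: 3.9
tool_pos: [556.4, 308.8, 68.7]
tool_rot: [-1.126, 1.326, -1.327]
ft_force: [-0.9, 0.0, 6.3]
finger_gap: 0.575
```

>>> jog_arm([
  [255,0,0,0,0,0,0],
  [255,0,0,0,0,0,0],
  [255,0,-0.5,0,0,0,0],
  [255,0,-1,0,0,0,0],
])

```text
clock: 4.3
tool_pos: [555.3, 308.2, 81.9]
tool_rot: [-1.13, 1.327, -1.327]
ft_force: [0.2, -0.2, -1.8]
finger_gap: 0.574
```

```bash
python3 w.py w2 554 309 95
```

```text
4271 z98 153.6
rim [554.9 308.4] rms 3.2 z 93.3
t 4.35 pos [556.1 308.6  84.5] zang -9.22 down [ 1.2e-03  6.0e-04 -1.0e+00] gap 0.578 F [ 0.8 -0.3  0. ] j6 2.24
tool cm [ 0.04 -0.   -0.12]
```

View pics/w2.png

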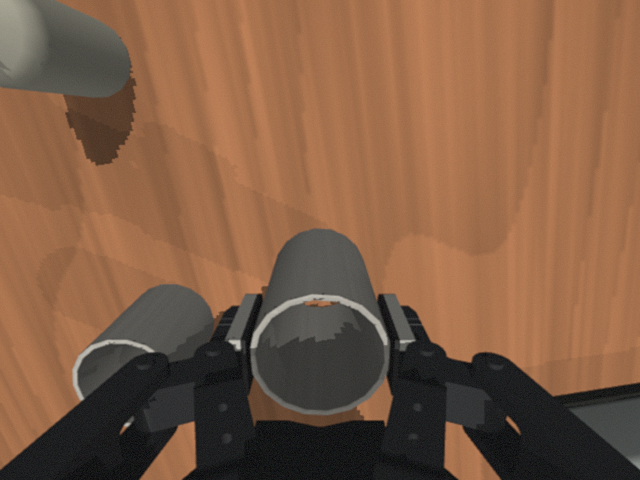

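>>> jog_arm([
  [255,0,-2.5,0,0,0,0],
  [255,0,-4,0,0,0,0],
  [255,1,-4,0,0,0,0],
  [255,2.8,-3,0.4,0,0,0],
  [255,4,-2,0.4,0,0,0],
  [255,4,-1,0.4,0,0,0],
  [255,4,0,0.4,0,0,0],
  [255,4,0,0.4,0,0,0],
  [255,4,0,0.4,0,0,0],
  [255,3,0,0,0,0,0],
])

```text
clock: 5.35
tool_pos: [536.2, 38.0, 247.8]
tool_rot: [-1.128, 1.327, -1.328]
ft_force: [0.3, 0.7, -1.0]
finger_gap: 0.578
```

>>> jog_arm([
  [255,2.6,0,0,0,0,0],
  [255,1.4,0,0,0,0,0],
  [255,0,0,0,0,0,0],
  [255,0,0,0,0,0,0],
])

```text
clock: 5.75
tool_pos: [530.2, 1.0, 247.4]
tool_rot: [-1.128, 1.327, -1.327]
ft_force: [-0.4, 0.1, -1.7]
finger_gap: 0.577
```

```bash
python3 - <<'E'
from cell import *
from h import *
delta(0,0)
cp=camera_params("wrist"); p,d=camera("wrist"); cv2.imwrite("pics/w3.png",p); np.save("pics/w3.npy",d)
np.savez("pics/w3cp.npz",**cp)
delta(0,0)
E
```

```text
t 5.75 pos [530.2   1.  247.4] zang -9.24 down [ 3.e-04  3.e-04 -1.e+00] gap 0.577 F [-0.4  0.1 -1.7] j6 1.73
tool cm [ 8.610e+00 -1.000e-02 -5.232e+01]
t 5.8 pos [530.3   1.3 247.4] zang -9.2 down [ 2.e-04  3.e-04 -1.e+00] gap 0.574 F [ 0.4 -0.6 -0.9] j6 1.73
tool cm [ 8.610e+00 -1.000e-02 -5.232e+01]
```

View pics/w3.png

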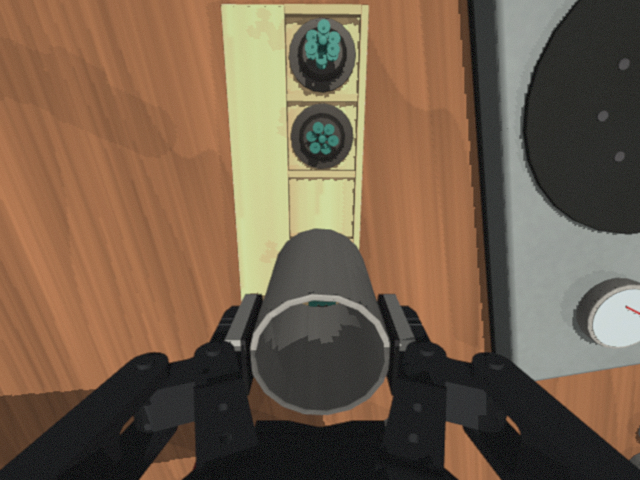

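```bash
cat > base.py <<'E'
from h import *
def fitbase(P,img,cp,e):
    e=np.array(e,float); D=np.hypot(P[...,0]-e[0],P[...,1]-e[1])
    # cone/spigot fit from depth
    m=(D<30)&(P[...,2]>18.5)&(P[...,2]<26.5); q=P[m]
    rz=np.where(q[:,2]<22,21.5,21.5-(q[:,2]-22)*0.75)
    f=lambda c: np.hypot(q[:,0]-c[0],q[:,1]-c[1])-rz
    s=least_squares(f,e,loss='soft_l1',f_scale=1.0)
    # tree axis
    t=P[(D<25)&(P[...,2]>30)&(P[...,2]<90)]
    # flange outer by dark contour
    hsv=cv2.cvtColor(img,cv2.COLOR_BGR2HSV)
    dm=((hsv[...,2]<85)&(D<40)).astype(np.uint8)
    cs,_=cv2.findContours(dm,cv2.RETR_EXTERNAL,cv2.CHAIN_APPROX_NONE); c=max(cs,key=cv2.contourArea)[:,0]
    W=np.array([ray(a,b,14,cp)[:2] for a,b in c])
    g=least_squares(lambda c:np.hypot(W[:,0]-c[0],W[:,1]-c[1])-30,e,loss='soft_l1',f_scale=1.0)
    print("exp",e.round(1),"cone",s.x.round(1),len(q),np.median(np.abs(s.fun)).round(2),"flange",g.x.round(1),len(W),np.median(np.abs(g.fun)).round(2),"tree",((t.max(0)+t.min(0))/2).round(1) if len(t) else None, "zmax",t[:,2].max().round(1) if len(t) else None)
E
python3 - <<'E'
from cell import *
from base import *
cp=dict(np.load("pics/w3cp.npz"));img=cv2.imread("pics/w3.png");P=cloud(np.load("pics/w3.npy"),cp)
for e in ((553,134),(541,67)): fitbase(P,img,cp,e)
# board cell partition & corner check from wrist: yellow points at z=18
hsv=cv2.cvtColor(img,cv2.COLOR_BGR2HSV)
m=cv2.inRange(hsv,(20,50,100),(40,255,255))>0; q=P[m&(np.abs(P[...,2]-18)<3)]
print(len(q),cv2.minAreaRect(q[:,:2].astype(np.float32)))
# held flask rim
q=P[(np.hypot(P[...,0]-530,P[...,1]-1)<32)&(np.abs(P[...,2]-259)<4)];print(len(q)); 
c,e=circ(q[:,0],q[:,1],24.3);print(c,e)
cp=camera_params("top");img=cv2.imread("pics/top0.png");P=cloud(np.load("pics/top0.npy"),cp)
for e in ((553,134),(541,67),(519,-69),(507,-138)): fitbase(P,img,cp,e)
E
```

```text
exp [553. 134.] cone [553.9 134.8] 499 0.44 flange [554.3 137. ] 312 7.9 tree [553.8 134.5  54.7] zmax 79.3
exp [541.  67.] cone [542.3  66.2] 497 0.45 flange [542.1  64.7] 192 1.76 tree [542.9  66.2  44.7] zmax 59.3
18819 ((513.7724609375, 37.81986999511719), (281.8330993652344, 124.90779113769531), 80.40680694580078)
4566
[529.83796212   1.28770915  24.        ] 1.808494909881269
exp [553. 134.] cone [554.9 135.8] 67 1.53 flange [556.5 132.2] 69 6.04 tree [548.9 135.4  56. ] zmax 81.9
exp [541.  67.] cone [542.7  66.4] 99 2.26 flange [543.4  63.7] 53 3.01 tree [541.   66.9  44.8] zmax 59.3
exp [519. -69.] cone [521.6 -69.4] 70 1.88 flange [520.3 -71.1] 55 3.12 tree [520.5 -69.9  54.6] zmax 78.9
exp [ 507. -138.] cone [ 508.9 -136.9] 80 1.62 flange [ 510.8 -138.2] 54 2.97 tree [ 507.7 -135.3   48.2] zmax 66.4
```

```bash
python3 -c "
from h import *
delta(554.2,134.8,170)"
```

```text
t 5.8 pos [530.3   1.3 247.4] zang -9.2 down [ 2.e-04  3.e-04 -1.e+00] gap 0.574 F [ 0.4 -0.6 -0.9] j6 1.73
tool cm [-13.55   7.74   0.23]
```

>>> jog_arm([
  [255,-1,0,0,0,0,0],
  [255,-2,0,0.2,0,0,0],
  [255,-3,1,0,0,0,0],
  [255,-3,1.5,0,0,0,0],
  [255,-2.5,1.5,0,0,0,0],
  [255,-1.5,1.5,0,0,0,0],
  [255,-0.6,1.5,0,0,0,0],
  [255,0,0.7,0,0,0,0],
  [255,0,0,0,0,0,0],
  [255,0,0,0,0,0,0],
])

```text
clock: 6.8
tool_pos: [554.0, 133.7, 170.8]
tool_rot: [-1.128, 1.327, -1.328]
ft_force: [-0.1, -0.1, -0.0]
finger_gap: 0.576
```

```bash
python3 - <<'E'
from cell import *
from h import *
delta(554.2,134.8,82)
cp=camera_params("wrist"); p,d=camera("wrist"); cv2.imwrite("pics/w4.png",p)
p,d=camera("scene"); cv2.imwrite("pics/s4.png",cv2.resize(p[130:300,240:460],None,fx=3,fy=3))
E
```

```text
t 6.8 pos [554.  133.7 170.8] zang -9.28 down [ 6.e-04 -0.e+00 -1.e+00] gap 0.576 F [-0.1 -0.1 -0. ] j6 1.97
tool cm [-0.11  8.88 -0.  ]
```

View pics/s4.png

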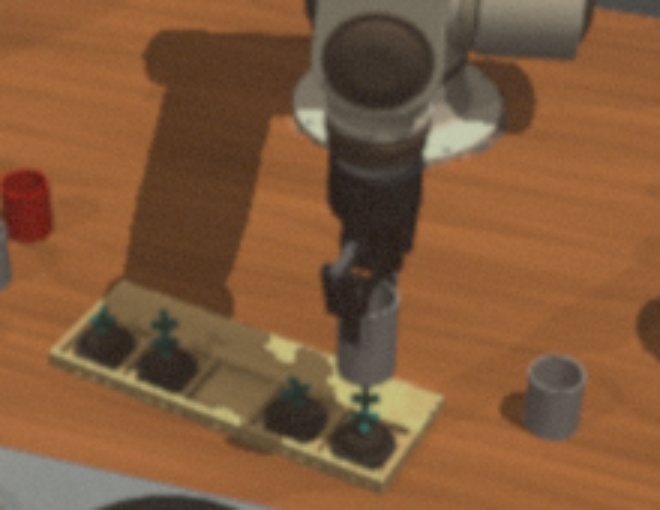

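>>> jog_arm([
  [255,-0.1,0.7,0,0,0,0],
  [255,0,1.2,0,0,0,0],
  [255,0,1.5,0,0,0,0],
  [255,0,1.5,0,0,0,0],
  [255,0,1.2,0,0,0,0],
  [255,0,0.8,0,0,0,0],
  [255,0,0.4,0,0,0,0],
  [255,0,0.3,0,0,0,0],
  [255,0,0,0,0,0,0],
])

```text
clock: 7.8
tool_pos: [554.1, 135.5, 94.3]
tool_rot: [-1.129, 1.327, -1.327]
ft_force: [0.8, -0.4, -1.0]
finger_gap: 0.574
```

>>> jog_arm([
  [255,0,0.3,0,0,0,0],
  [255,0,0.3,0,0,0,0],
  [255,0,0.2,0,0,0,0],
  [255,0,0,0,0,0,0],
])

```text
clock: 8.2
tool_pos: [553.9, 135.5, 86.0]
tool_rot: [-1.129, 1.327, -1.327]
ft_force: [0.5, -1.1, -1.6]
finger_gap: 0.573
```

>>> jog_arm([
  [255,0,0.2,0,0,0,0],
  [255,0,0.2,0,0,0,0],
  [255,0,0.1,0,0,0,0],
  [255,0,0,0,0,0,0],
])

```text
clock: 8.6
tool_pos: [554.2, 135.6, 82.7]
tool_rot: [-1.127, 1.326, -1.327]
ft_force: [-3.3, -0.2, 9.2]
finger_gap: 0.576
```

>>> jog_arm([
  [255,0,0.1,0,0,0,0],
  [255,0,0.1,0,0,0,0],
  [255,0,0,0,0,0,0],
])

```text
clock: 8.9
tool_pos: [554.3, 135.7, 82.6]
tool_rot: [-1.126, 1.325, -1.327]
ft_force: [-10.0, -1.7, 22.5]
finger_gap: 0.57
```

>>> jog_arm([
  [255,0,-0.3,0,0,0,0],
  [60,0,0,0,0,0,0],
  [60,0,0,0,0,0,0],
  [60,0,0,0,0,0,0],
  [60,0,0,0,0,0,0],
  [60,0,-1,0,0,0,0],
  [60,0,-2,0,0,0,0],
  [60,0,-3,0,0,0,0],
  [60,0,-2,0,0,0,0],
  [60,0,0,0,0,0,0],
])

```text
clock: 9.9
tool_pos: [555.3, 135.8, 166.3]
tool_rot: [-1.124, 1.324, -1.328]
ft_force: [0.5, -0.2, 0.7]
finger_gap: 0.762
```

```bash
python3 w.py w5 554 135 94; python3 - <<'E'
from cell import *
from h import *
delta(456.7,283.9)
p,d=camera("top"); cv2.imwrite("pics/t5.png",p); np.save("pics/t5.npy",d)
P=cloud(d,camera_params("top")); Q=P[250:275,195:222].reshape(-1,3);q=Q[(np.abs(Q[:,2]-60)<6)]
print(len(q),circ(q[:,0],q[:,1],24.3) if len(q)>8 else 0)
E
```

```text
1370 z98 238.4
rim [553.6 135.7] rms 0.9 z 93.3
t 9.95 pos [554.8 135.7 164.3] zang -9.22 down [ 3.1e-03  7.0e-04 -1.0e+00] gap 0.768 F [ 0.5 -0.6  0.7] j6 1.97
tool cm [ 0.02 -0.   -0.12]
t 9.95 pos [554.8 135.7 164.3] zang -9.22 down [ 3.1e-03  7.0e-04 -1.0e+00] gap 0.768 F [ 0.5 -0.6  0.7] j6 1.97
tool cm [-13.06  -0.02 -12.06]
62 (array([456.67434708, 283.89255399,  24.        ]), np.float64(1.1052435430108878))
```

View pics/w5.png

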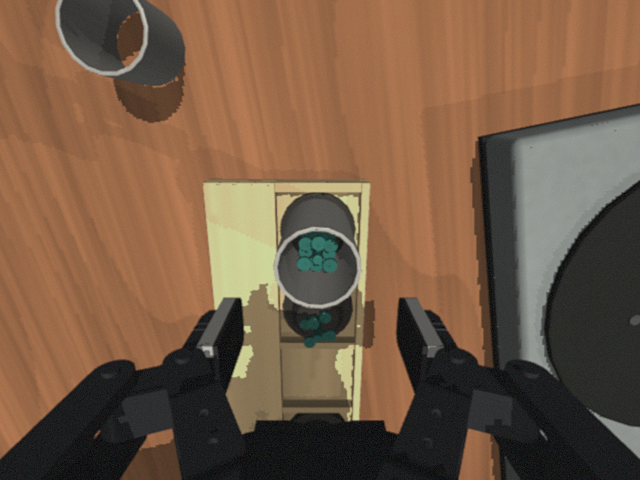

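View pics/t5.png

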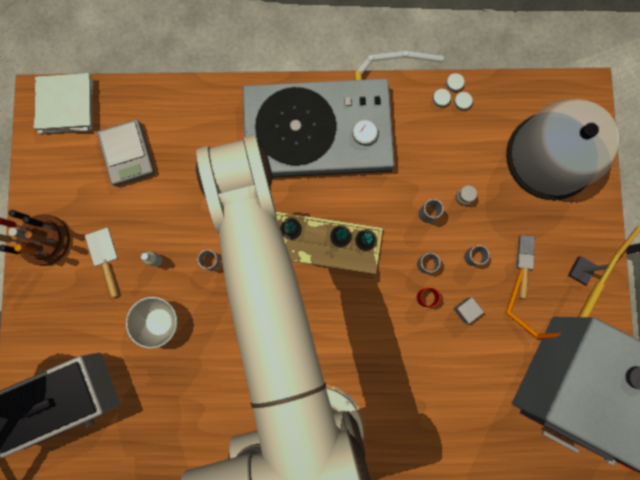

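>>> jog_arm([
  [60,-1.2,0,-1.2,0,0,0],
  [60,-2.4,0,-2.2,0,0,0],
  [60,-3,0,-2.8,0,0,0],
  [60,-3,0.5,-2.8,0,0,0],
  [60,-2.2,1,-2,0,0,0],
  [60,-1.2,1,-1,0,0,0],
  [60,0,0.5,0,0,0,0],
  [60,0,0,0,0,0,0],
  [60,0,0,0,0,0,0],
])

```text
clock: 10.9
tool_pos: [456.8, 282.3, 132.2]
tool_rot: [-1.129, 1.327, -1.328]
ft_force: [0.3, -1.0, 1.1]
finger_gap: 0.765
```

```bash
python3 w.py w6 456.7 283.9 60
```

```text
1382 z98 204.2
rim [457.  284.3] rms 0.9 z 59.3
t 10.95 pos [457.  282.3 132.5] zang -9.3 down [ 2.e-04 -1.e-04 -1.e+00] gap 0.762 F [ 0.3  0.1 -0.4] j6 2.29
tool cm [-0.2  -0.   -0.03]
```

View pics/w6.png

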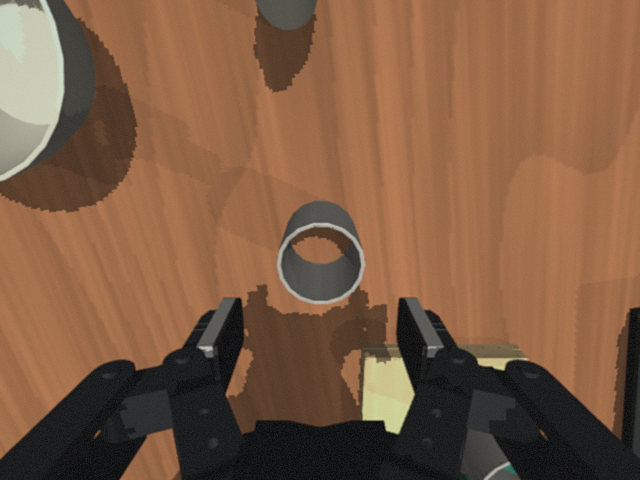

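>>> jog_arm([
  [60,-0.2,1.5,0,0,0,0],
  [60,0,2,0,0,0,0],
  [60,0,2,0,0,0,0],
  [60,0,1.7,0,0,0,0],
  [60,0,1.0,0,0,0,0],
  [60,0,0.2,0,0,0,0],
  [60,0,0,0,0,0,0],
  [150,0,0,0,0,0,0],
  [255,0,0,0,0,0,0],
  [255,0,0,0,0,0,0],
])

```text
clock: 11.95
tool_pos: [457.3, 285.4, 49.6]
tool_rot: [-1.127, 1.326, -1.327]
ft_force: [-0.9, -0.7, 6.8]
finger_gap: 0.588
```

>>> jog_arm([
  [255,0,0,0,0,0,0],
  [255,0,0,0,0,0,0],
  [255,0,-0.5,0,0,0,0],
  [255,0,-1.5,0,0,0,0],
  [255,0,-3,0,0,0,0],
  [255,0,-4,0,0,0,0],
  [255,0,-2,0,0,0,0],
  [255,0,0,0,0,0,0],
])

```text
clock: 12.75
tool_pos: [458.1, 285.9, 162.9]
tool_rot: [-1.122, 1.325, -1.326]
ft_force: [0.7, 1.2, -0.9]
finger_gap: 0.591
```

```bash
python3 -c "
from h import *
delta(542.5,66.2,155)"; python3 w.py w7 457 284 169
```

```text
t 12.75 pos [458.1 285.9 162.9] zang -9.22 down [ 0.0054  0.0034 -1.    ] gap 0.591 F [ 0.7  1.2 -0.9] j6 2.29
tool cm [20.33  0.76 11.85]
5374 z98 234.8
rim [457.5 285.7] rms 3.9 z 169.8
t 12.8 pos [457.5 285.5 160.5] zang -9.22 down [ 0.0029  0.0018 -1.    ] gap 0.593 F [ 0.3  0.  -1.2] j6 2.29
tool cm [-0.02  0.   -0.  ]
```

View pics/w7.png

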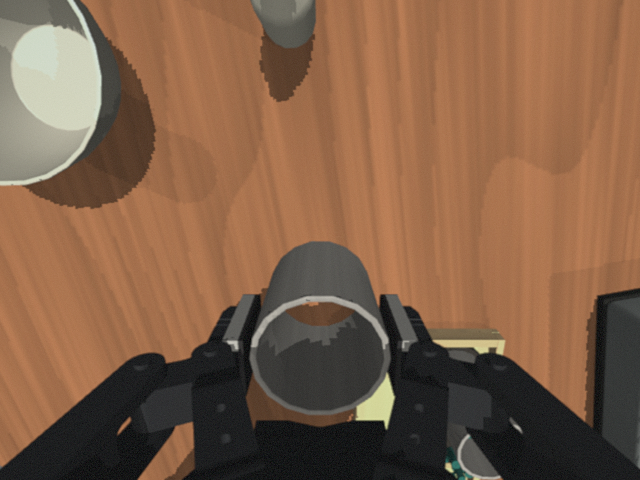

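>>> jog_arm([
  [255,1,0,0.6,0,0,0],
  [255,2,0,1.2,0,0,0],
  [255,3.2,0,1.8,0,0,0],
  [255,3.5,0,2,0,0,0],
  [255,3.5,0,2,0,0,0],
  [255,3.3,0,2,0,0,0],
  [255,2.2,0,1.4,0,0,0],
  [255,1.2,0,0.7,0,0,0],
  [255,0.4,0,0.2,0,0,0],
  [255,0,0,0,0,0,0],
])

```text
clock: 13.8
tool_pos: [541.3, 65.4, 157.6]
tool_rot: [-1.129, 1.328, -1.327]
ft_force: [-0.8, -0.1, -2.2]
finger_gap: 0.589
```

```bash
python3 -c "
from h import *
delta(542.4,66.2,62)"; python3 - <<'E'
from cell import *
from base import *
p,d=camera("scene"); cv2.imwrite("pics/s8.png",cv2.resize(p[130:300,240:460],None,fx=3,fy=3))
E
```

```text
t 13.8 pos [541.3  65.4 157.6] zang -9.26 down [-0.0012  0.     -1.    ] gap 0.589 F [-0.8 -0.1 -2.2] j6 1.85
tool cm [-0.1   9.56  0.11]
```

View pics/s8.png

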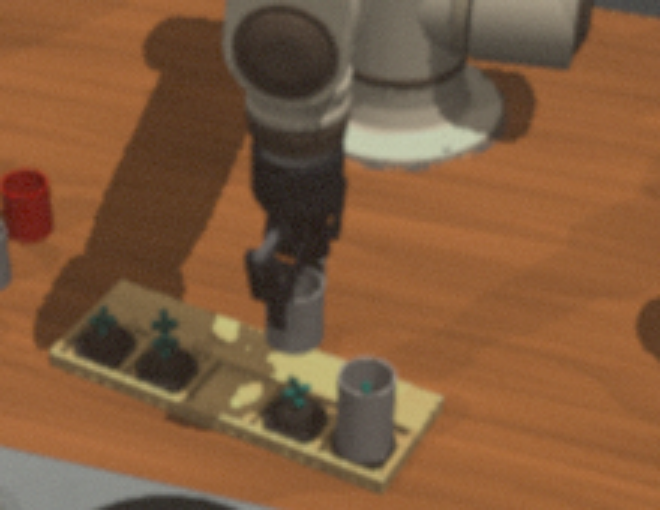

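>>> jog_arm([
  [255,-0.1,0.7,0.1,0,0,0],
  [255,0,1.2,0,0,0,0],
  [255,0,1.5,0,0,0,0],
  [255,0,1.6,0,0,0,0],
  [255,0,1.4,0,0,0,0],
  [255,0,0.8,0,0,0,0],
  [255,0,0.5,0,0,0,0],
  [255,0,0.4,0,0,0,0],
  [255,0,0.2,0,0,0,0],
  [255,0,0,0,0,0,0],
])

```text
clock: 14.85
tool_pos: [542.9, 66.4, 75.4]
tool_rot: [-1.128, 1.327, -1.327]
ft_force: [-0.1, 0.8, -0.2]
finger_gap: 0.595
```

>>> jog_arm([
  [255,0,0.3,0,0,0,0],
  [255,0,0.3,0,0,0,0],
  [255,0,0.2,0,0,0,0],
  [255,0,0,0,0,0,0],
])

```text
clock: 15.25
tool_pos: [542.6, 66.4, 66.9]
tool_rot: [-1.129, 1.327, -1.327]
ft_force: [-0.5, 0.3, -0.3]
finger_gap: 0.587
```

>>> jog_arm([
  [255,0,0.2,0,0,0,0],
  [255,0,0.2,0,0,0,0],
  [255,0,0.1,0,0,0,0],
  [255,0,0.1,0,0,0,0],
  [255,0,0,0,0,0,0],
])

```text
clock: 15.75
tool_pos: [543.0, 66.5, 63.5]
tool_rot: [-1.127, 1.326, -1.327]
ft_force: [-7.4, -0.8, 17.0]
finger_gap: 0.591
```

>>> jog_arm([
  [255,0,0.1,0,0,0,0],
  [255,0,0,0,0,0,0],
])

```text
clock: 15.95
tool_pos: [543.1, 66.5, 63.4]
tool_rot: [-1.127, 1.325, -1.327]
ft_force: [-9.7, -1.1, 25.2]
finger_gap: 0.591
```

>>> jog_arm([
  [255,0,-0.3,0,0,0,0],
  [60,0,0,0,0,0,0],
  [60,0,0,0,0,0,0],
  [60,0,0,0,0,0,0],
  [60,0,0,0,0,0,0],
  [60,0,-1,0,0,0,0],
  [60,0,-2,0,0,0,0],
  [60,0,-3,0,0,0,0],
  [60,0,-3,0,0,0,0],
  [60,0,0,0,0,0,0],
])

```text
clock: 16.95
tool_pos: [544.6, 66.6, 158.4]
tool_rot: [-1.123, 1.322, -1.329]
ft_force: [1.4, 0.1, 0.1]
finger_gap: 0.763
```

```bash
python3 w.py w9 542.5 66.3 74;python3 - <<'E'
from cell import *
from h import *
delta(580.7,-307.6)
p,d=camera("top"); cv2.imwrite("pics/t9.png",p)
E
```

```text
1224 z98 230.5
rim [542.6  65.5] rms 0.9 z 73.3
t 17.0 pos [543.9  66.6 156.1] zang -9.22 down [ 4.3e-03  5.0e-04 -1.0e+00] gap 0.765 F [-0.3 -0.5 -0.1] j6 1.85
tool cm [ 0.12 -0.   -0.12]
t 17.0 pos [543.9  66.6 156.1] zang -9.22 down [ 4.3e-03  5.0e-04 -1.0e+00] gap 0.765 F [-0.3 -0.5 -0.1] j6 1.85
tool cm [36.34 -0.    9.63]
```

View pics/w9.png

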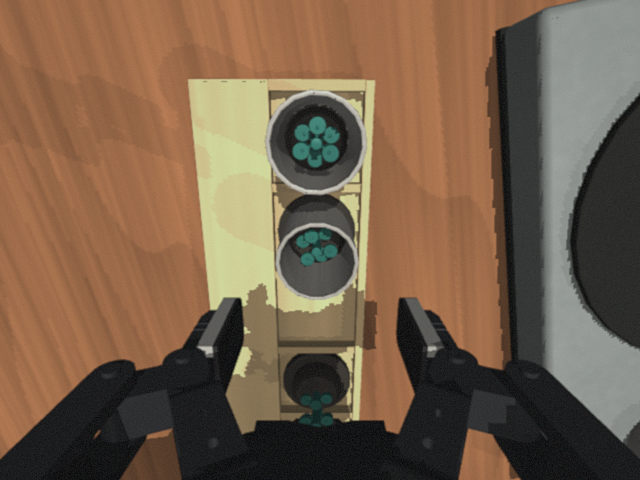

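View pics/t9.png

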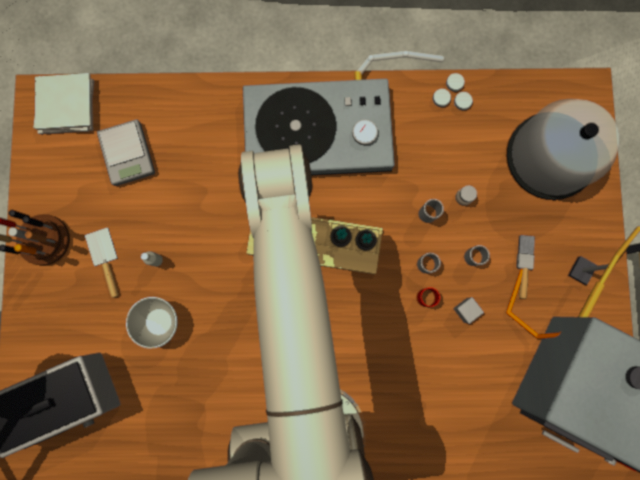

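>>> jog_arm([
  [60,1,-2,0,0,0,0],
  [60,2.5,-2,0,0,0,0],
  [60,4,-2,0,0,0,0],
  [60,4.3,-1.5,0,0,0,0],
  [60,4.3,0,0,0,0,0],
  [60,4.3,0,0,0,0,0],
  [60,4,0,0,0,0,0],
  [60,2.5,0,0,0,0,0],
  [60,1,0,0,0,0,0],
  [60,0,0,0,0,0,0],
])

```text
clock: 18.05
tool_pos: [497.6, -209.7, 227.3]
tool_rot: [-1.128, 1.33, -1.327]
ft_force: [-0.6, 0.1, 0.1]
finger_gap: 0.766
```

>>> jog_arm([
  [60,0,0,0,0,0,0],
  [60,0,0,0,0,0,0],
])

```text
clock: 18.25
tool_pos: [498.3, -207.8, 228.1]
tool_rot: [-1.129, 1.326, -1.325]
ft_force: [-0.4, -0.0, -0.2]
finger_gap: 0.764
```

```bash
python3 - <<'E'
from cell import *
from base import *
delta(580.7,-307.6)
cp=camera_params("wrist"); img,d=camera("wrist"); cv2.imwrite("pics/w10.png",img); P=cloud(d,cp)
for e in ((521,-69.5),(509,-137)): fitbase(P,img,cp,e)
for e in ((554,135),(542.5,66)):
  for h in (94,74):
    q=P[(np.hypot(P[...,0]-e[0],P[...,1]-e[1])<32)&(np.abs(P[...,2]-h)<3)]
    if len(q)>30: c,r=circ(q[:,0],q[:,1],24.3);print(h,c[:2].round(1),r.round(1),q[:,2].max().round(1),len(q))
E
```

```text
t 18.25 pos [ 498.3 -207.8  228.1] zang -9.15 down [-3.e-04  3.e-04 -1.e+00] gap 0.764 F [-0.4 -0.  -0.2] j6 1.34
tool cm [ 8.54 -0.01  9.72]
exp [521.  -69.5] cone [520.1 -69.3] 562 0.41 flange [517.9 -62.8] 361 7.04 tree [520.3 -69.7  54.7] zmax 79.3
exp [ 509. -137.] cone [ 509.2 -137.4] 550 0.45 flange [ 508.7 -139.4] 208 2.13 tree [ 509.3 -137.6   48.3] zmax 59.5
```

View pics/w10.png

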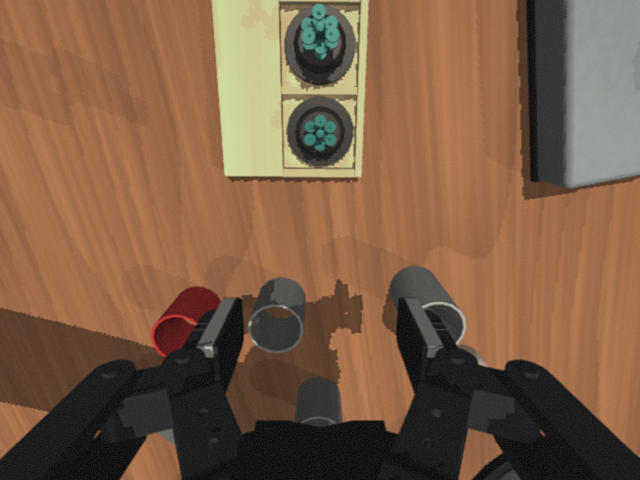

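>>> jog_arm([
  [60,1,0,1.2,0,0,0],
  [60,2,1,2.2,0,0,0],
  [60,2.2,2,2.5,0,0,0],
  [60,2,2.2,2.3,0,0,0],
  [60,1.1,1.5,1.2,0,0,0],
  [60,0.2,0.8,0.3,0,0,0],
  [60,0,0,0,0,0,0],
  [60,0,0,0,0,0,0],
])

```text
clock: 19.1
tool_pos: [580.2, -307.4, 154.3]
tool_rot: [-1.129, 1.326, -1.327]
ft_force: [0.2, -0.4, -0.7]
finger_gap: 0.767
```

```bash
python3 w.py w11 580.7 -307.6 80
```

```text
1342 z98 226.3
rim [ 581.2 -308.8] rms 0.9 z 79.2
t 19.15 pos [ 580.3 -307.6  154.8] zang -9.18 down [ 1.4e-03 -6.0e-04 -1.0e+00] gap 0.767 F [-0.1  1.   0.3] j6 1.24
tool cm [0.1  0.   0.11]
```

View pics/w11.png

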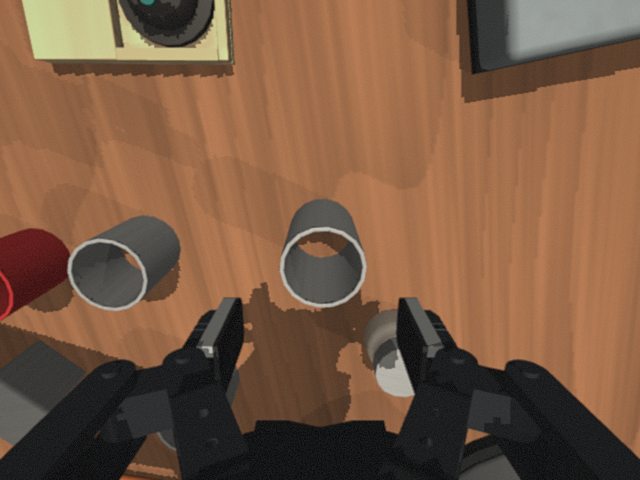

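>>> jog_arm([
  [60,0.1,1.5,0.1,0,0,0],
  [60,0,2,0,0,0,0],
  [60,0,2,0,0,0,0],
  [60,0,1.7,0,0,0,0],
  [60,0,1.2,0,0,0,0],
  [60,0,0.3,0,0,0,0],
  [60,0,0,0,0,0,0],
  [60,0,0,0,0,0,0],
  [150,0,0,0,0,0,0],
  [255,0,0,0,0,0,0],
])

```text
clock: 20.15
tool_pos: [581.6, -309.9, 67.8]
tool_rot: [-1.128, 1.325, -1.328]
ft_force: [-0.6, 1.3, 5.4]
finger_gap: 0.577
```

>>> jog_arm([
  [255,0,0,0,0,0,0],
  [255,0,0,0,0,0,0],
  [255,0,0,0,0,0,0],
])

```text
clock: 20.45
tool_pos: [581.6, -309.9, 67.8]
tool_rot: [-1.128, 1.325, -1.328]
ft_force: [0.2, 1.0, 5.8]
finger_gap: 0.578
```

>>> jog_arm([
  [255,0,-0.5,0,0,0,0],
  [255,0,-1.5,0,0,0,0],
  [255,0,-3,0,0,0,0],
  [255,0,-4,0,0,0,0],
  [255,0,-2,0,0,0,0],
  [255,0,0,0,0,0,0],
])

```text
clock: 21.05
tool_pos: [582.2, -310.2, 181.3]
tool_rot: [-1.126, 1.321, -1.332]
ft_force: [-0.5, -0.1, -2.4]
finger_gap: 0.578
```

```bash
python3 w.py w12 581 -308.6 188; python3 -c "
from h import *
delta(520.1,-69.3,82)"
```

```text
4299 z98 253.0
rim [ 581.9 -308.2] rms 3.9 z 188.2
t 21.1 pos [ 581.7 -310.   178.5] zang -9.23 down [ 0.003  -0.0016 -1.    ] gap 0.581 F [-0.3 -1.2 -2.2] j6 1.24
tool cm [-0.18 -0.   -0.  ]
t 21.1 pos [ 581.7 -310.   178.5] zang -9.23 down [ 0.003  -0.0016 -1.    ] gap 0.581 F [-0.3 -1.2 -2.2] j6 1.24
tool cm [-22.78   9.59  -9.97]
```

View pics/w12.png

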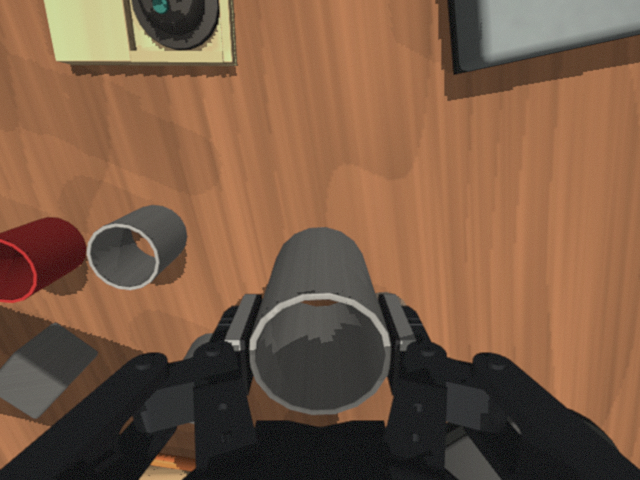

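>>> jog_arm([
  [255,-1,0,-0.4,0,0,0],
  [255,-2.2,0,-1,0,0,0],
  [255,-3.5,0,-1.6,0,0,0],
  [255,-4,0,-1.8,0,0,0],
  [255,-4,0,-1.8,0,0,0],
  [255,-3.6,0,-1.6,0,0,0],
  [255,-2.5,0,-1.1,0,0,0],
  [255,-1.4,0,-0.5,0,0,0],
  [255,-0.4,0,-0.2,0,0,0],
  [255,0,0,0,0,0,0],
])

```text
clock: 22.1
tool_pos: [518.4, -70.3, 175.7]
tool_rot: [-1.13, 1.327, -1.326]
ft_force: [0.5, -0.7, -0.6]
finger_gap: 0.581
```

>>> jog_arm([
  [255,0,0,0,0,0,0],
  [255,0,0,0,0,0,0],
])

```text
clock: 22.3
tool_pos: [518.7, -71.4, 176.0]
tool_rot: [-1.128, 1.328, -1.328]
ft_force: [0.1, 0.4, -2.1]
finger_gap: 0.58
```

```bash
python3 - <<'E'
from cell import *
from base import *
p,d=camera("scene"); cv2.imwrite("pics/s13.png",cv2.resize(p[130:300,200:420],None,fx=3,fy=3))
delta(520.3,-69.3,82)
E
```

```text
t 22.35 pos [518.7 -71.4 176. ] zang -9.3 down [-4.e-04 -1.e-04 -1.e+00] gap 0.578 F [-0.  -0.5 -1.4] j6 1.6
tool cm [-0.23  9.4   0.13]
```

View pics/s13.png

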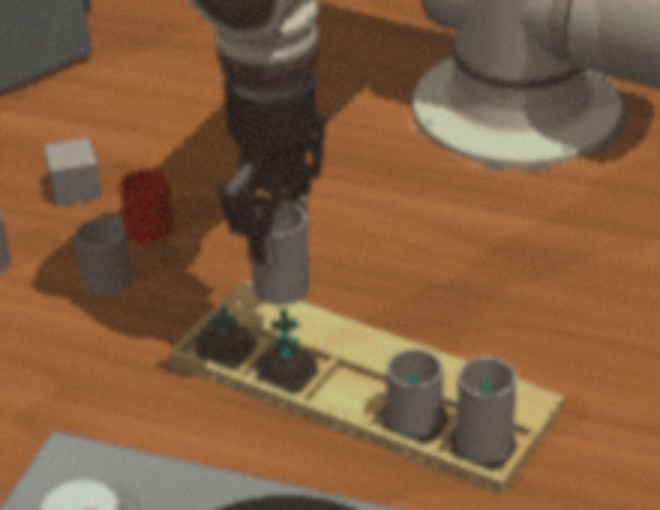

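>>> jog_arm([
  [255,-0.2,0.5,0.1,0,0,0],
  [255,0,1.2,0,0,0,0],
  [255,0,1.6,0,0,0,0],
  [255,0,1.6,0,0,0,0],
  [255,0,1.4,0,0,0,0],
  [255,0,0.8,0,0,0,0],
  [255,0,0.5,0,0,0,0],
  [255,0,0.4,0,0,0,0],
  [255,0,0.1,0,0,0,0],
  [255,0,0,0,0,0,0],
])

```text
clock: 23.35
tool_pos: [520.1, -68.7, 95.6]
tool_rot: [-1.128, 1.326, -1.327]
ft_force: [-0.1, -0.2, -1.2]
finger_gap: 0.581
```

>>> jog_arm([
  [255,0,0.3,0,0,0,0],
  [255,0,0.3,0,0,0,0],
  [255,0,0.2,0,0,0,0],
  [255,0,0,0,0,0,0],
])

```text
clock: 23.75
tool_pos: [519.7, -68.6, 86.9]
tool_rot: [-1.129, 1.327, -1.326]
ft_force: [-0.5, 0.0, -1.1]
finger_gap: 0.584
```

>>> jog_arm([
  [255,0,0.2,0,0,0,0],
  [255,0,0.2,0,0,0,0],
  [255,0,0.1,0,0,0,0],
  [255,0,0.1,0,0,0,0],
  [255,0,0,0,0,0,0],
])

```text
clock: 24.25
tool_pos: [519.8, -68.6, 81.8]
tool_rot: [-1.129, 1.327, -1.327]
ft_force: [-2.6, 0.5, 2.3]
finger_gap: 0.576
```

>>> jog_arm([
  [255,0,0.1,0,0,0,0],
  [255,0,0.1,0,0,0,0],
  [255,0,0.1,0,0,0,0],
  [255,0,0,0,0,0,0],
])

```text
clock: 24.65
tool_pos: [520.0, -68.6, 81.5]
tool_rot: [-1.127, 1.325, -1.328]
ft_force: [-10.9, 1.5, 26.6]
finger_gap: 0.577
```

>>> jog_arm([
  [255,0,-0.3,0,0,0,0],
  [60,0,0,0,0,0,0],
  [60,0,0,0,0,0,0],
  [60,0,0,0,0,0,0],
  [60,0,0,0,0,0,0],
  [60,0,-1,0,0,0,0],
  [60,0,-2,0,0,0,0],
  [60,0,-3,0,0,0,0],
  [60,0,-2.5,0,0,0,0],
  [60,0,0,0,0,0,0],
])

```text
clock: 25.65
tool_pos: [521.3, -68.9, 170.7]
tool_rot: [-1.124, 1.322, -1.33]
ft_force: [0.4, 0.3, 0.5]
finger_gap: 0.763
```

```bash
python3 w.py w14 520 -69 94;python3 - <<'E'
from cell import *
from h import *
delta(442,-299)
p,d=camera("top"); cv2.imwrite("pics/t14.png",p)
P=cloud(d,camera_params("top")); Q=P[250:277,415:446].reshape(-1,3);q=Q[(np.abs(Q[:,2]-60)<6)]
print(len(q),circ(q[:,0],q[:,1],24.3) if len(q)>8 else 0)
E
```

```text
1325 z98 242.8
rim [519.9 -67.7] rms 0.9 z 93.3
t 25.7 pos [520.8 -68.8 168.6] zang -9.22 down [ 3.6e-03 -5.0e-04 -1.0e+00] gap 0.761 F [-0.1  0.3 -0.8] j6 1.6
tool cm [-0.1  -0.   -0.11]
t 25.7 pos [520.8 -68.8 168.6] zang -9.22 down [ 3.6e-03 -5.0e-04 -1.0e+00] gap 0.761 F [-0.1  0.3 -0.8] j6 1.6
tool cm [ 2.399e+01 -2.000e-02 -4.090e+00]
68 (array([ 441.82033235, -298.9022449 ,   24.        ]), np.float64(0.9416835518105419))
```

View pics/w14.png

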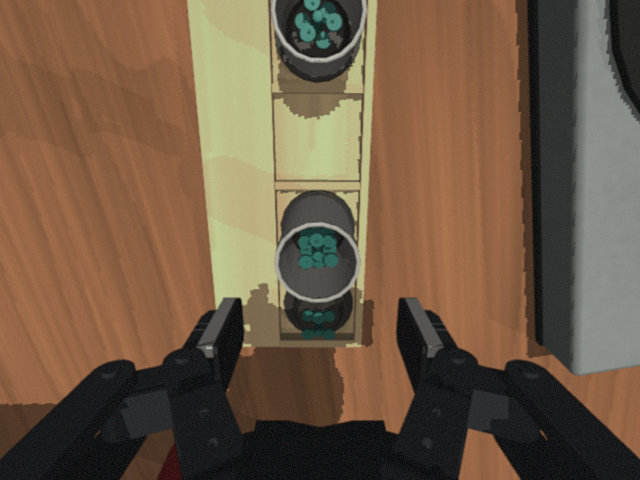

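View pics/t14.png

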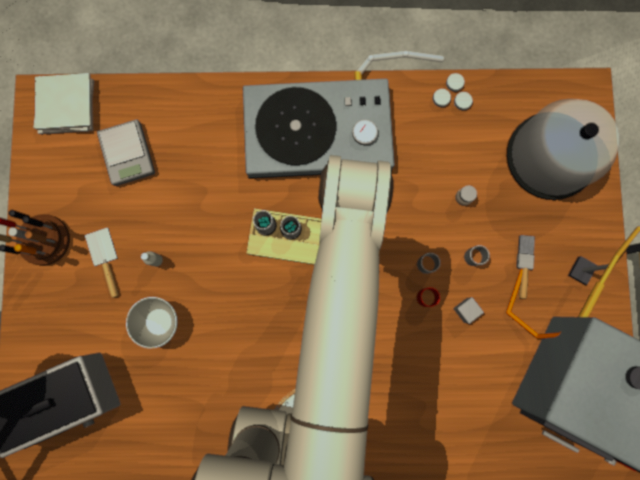

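>>> jog_arm([
  [60,1,0,-0.2,0,0,0],
  [60,2.3,0,-0.4,0,0,0],
  [60,3.6,0,-0.6,0,0,0],
  [60,4,0,-0.6,0,0,0],
  [60,4,0.5,-0.6,0,0,0],
  [60,3.8,1,-0.6,0,0,0],
  [60,3,1,-0.6,0,0,0],
  [60,1.6,0.7,-0.4,0,0,0],
  [60,0.6,0.3,-0.1,0,0,0],
  [60,0,0,0,0,0,0],
])

```text
clock: 26.75
tool_pos: [440.2, -298.3, 130.2]
tool_rot: [-1.128, 1.33, -1.326]
ft_force: [0.5, 0.3, -0.6]
finger_gap: 0.763
```

>>> jog_arm([
  [60,0,0,0,0,0,0],
  [60,0,0,0,0,0,0],
])

```text
clock: 26.95
tool_pos: [441.5, -297.3, 131.6]
tool_rot: [-1.129, 1.326, -1.326]
ft_force: [-0.0, 0.8, 0.4]
finger_gap: 0.767
```

```bash
python3 w.py w15 441.8 -299 60
```

```text
1385 z98 203.7
rim [ 441.9 -299.7] rms 0.9 z 59.2
t 27.0 pos [ 441.6 -297.3  131.7] zang -9.15 down [ 5.e-04 -2.e-04 -1.e+00] gap 0.77 F [ 0.4 -0.4  0.2] j6 1.14
tool cm [0.23 0.   0.07]
```

View pics/w15.png

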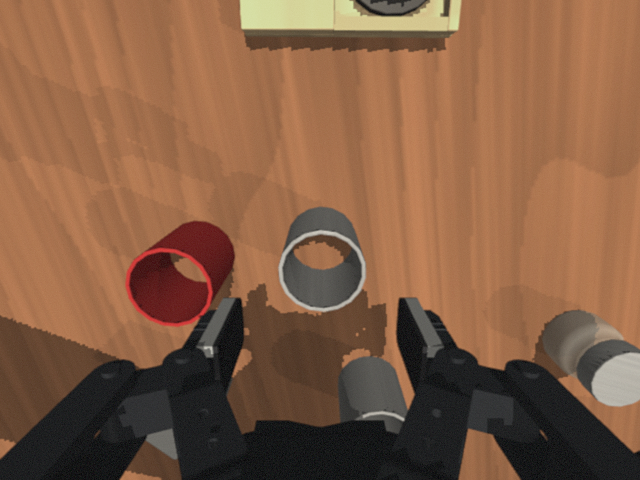

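```bash
python3 - <<'E'
from cell import *
from h import *
s=sense();p,M=pose(s)
cp=camera_params("wrist"); img,d=camera("wrist"); P=cloud(d,cp)
T=(P-p)@M
for u,v in [(232,305),(225,345),(205,350),(190,360),(180,380),(140,370),(110,375),(140,410),(80,400),(215,400)]: print((u,v),T[v,u].round(0))
m=(T[...,1]>-40)&(T[...,1]<60)&(np.abs(T[...,0])<40)&(T[...,2]<-20)&(T[...,2]>-90)
Q=T[m]
for a in range(-40,30,10):
    k=Q[(Q[:,1]>=a)&(Q[:,1]<a+10)]
    if len(k): print(a,len(k),"zmin",np.percentile(k[:,2],2).round(1),k[:,2].max().round(1))
E
```

```text
(232, 305) [-12.   4. -34.]
(225, 345) [ -6. -13. -33.]
(205, 350) [-10. -21. -37.]
(190, 360) [-13. -31. -38.]
(180, 380) [-13. -39. -38.]
(140, 370) [ -8. -29. -55.]
(110, 375) [-14. -38. -58.]
(140, 410) [ -2. -38. -51.]
(80, 400) [-12. -46. -61.]
(215, 400) [-18. -52. -25.]
-40 4789 zmin -63.9 -29.0
-30 1067 zmin -55.6 -32.7
-20 936 zmin -46.1 -32.8
-10 854 zmin -46.4 -32.8
0 652 zmin -46.0 -32.7
10 170 zmin -38.4 -32.8
```

>>> jog_arm([
  [60,0.2,1.5,0.07,0,0,0],
  [60,0,2,0,0,0,0],
  [60,0,2,0,0,0,0],
  [60,0,1.6,0,0,0,0],
  [60,0,1.0,0,0,0,0],
  [60,0,0.2,0,0,0,0],
  [60,0,0,0,0,0,0],
  [60,0,0,0,0,0,0],
  [150,0,0,0,0,0,0],
  [255,0,0,0,0,0,0],
])

```text
clock: 28.05
tool_pos: [441.9, -300.4, 49.5]
tool_rot: [-1.128, 1.325, -1.328]
ft_force: [-0.7, 1.0, 4.7]
finger_gap: 0.566
```

>>> jog_arm([
  [255,0,0,0,0,0,0],
  [255,0,0,0,0,0,0],
  [255,0,0,0,0,0,0],
])

```text
clock: 28.35
tool_pos: [441.9, -300.4, 49.4]
tool_rot: [-1.128, 1.325, -1.328]
ft_force: [-1.4, 0.6, 6.0]
finger_gap: 0.562
```

>>> jog_arm([
  [255,0,-0.5,0,0,0,0],
  [255,0,-1.5,0,0,0,0],
  [255,0,-3,0,0,0,0],
  [255,0,-4,0,0,0,0],
  [255,0,-2,0,0,0,0],
  [255,0,0,0,0,0,0],
])

```text
clock: 28.95
tool_pos: [442.7, -300.9, 162.9]
tool_rot: [-1.127, 1.321, -1.332]
ft_force: [0.1, -0.3, -1.4]
finger_gap: 0.558
```

```bash
python3 w.py w16 441.8 -299 169; python3 -c "
from h import *
delta(509.3,-137.2,62)"
```

```text
4929 z98 234.7
rim [ 442.4 -299.5] rms 3.5 z 169.7
t 29.0 pos [ 442.1 -300.6  160.5] zang -9.23 down [ 0.0028 -0.0019 -1.    ] gap 0.563 F [ 0.3 -0.7 -1.7] j6 1.13
tool cm [-0.11 -0.    0.  ]
t 29.0 pos [ 442.1 -300.6  160.5] zang -9.23 down [ 0.0028 -0.0019 -1.    ] gap 0.563 F [ 0.3 -0.7 -1.7] j6 1.13
tool cm [-17.22   9.83   3.98]
```

View pics/w16.png

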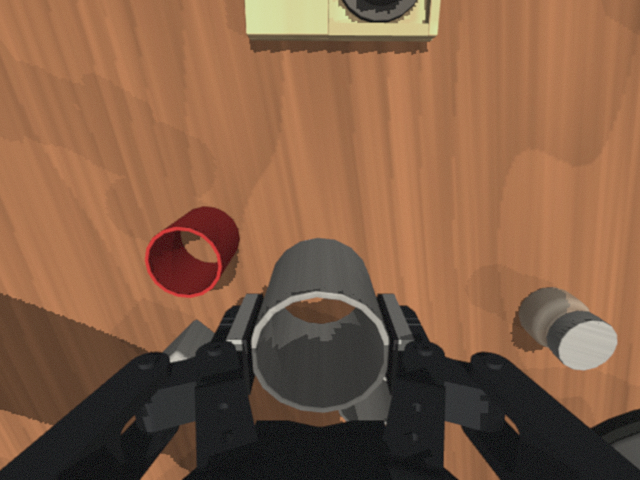

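>>> jog_arm([
  [255,-1,0,0.2,0,0,0],
  [255,-2.2,0,0.5,0,0,0],
  [255,-3.4,0,0.8,0,0,0],
  [255,-3.6,0,0.9,0,0,0],
  [255,-3.2,0,0.8,0,0,0],
  [255,-2.2,0,0.5,0,0,0],
  [255,-1.2,0,0.3,0,0,0],
  [255,-0.4,0,0,0,0,0],
  [255,0,0,0,0,0,0],
  [255,0,0,0,0,0,0],
])

```text
clock: 30.0
tool_pos: [508.1, -137.4, 158.0]
tool_rot: [-1.129, 1.328, -1.327]
ft_force: [-0.7, -0.5, -1.1]
finger_gap: 0.566
```

```bash
python3 - <<'E'
from cell import *
from base import *
p,d=camera("scene"); cv2.imwrite("pics/s17.png",cv2.resize(p[130:300,200:420],None,fx=3,fy=3))
cp=camera_params("wrist"); img,d=camera("wrist"); cv2.imwrite("pics/w17.png",img); P=cloud(d,cp)
delta(509.3,-137.3,63)
E
```

```text
t 30.1 pos [ 508.2 -137.6  158.2] zang -9.3 down [-1.e-04 -1.e-04 -1.e+00] gap 0.562 F [-0.1  0.  -0.6] j6 1.47
tool cm [-0.04  9.52  0.11]
```

View pics/s17.png

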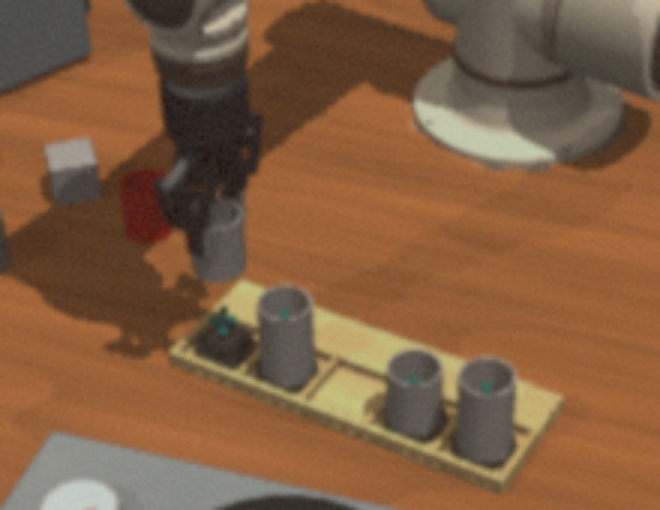

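View pics/w17.png

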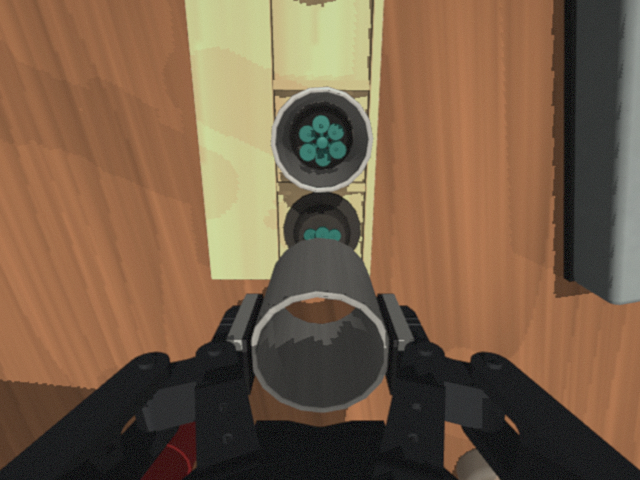

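>>> jog_arm([
  [255,0,0.6,0.1,0,0,0],
  [255,0,1.2,0,0,0,0],
  [255,0,1.5,0,0,0,0],
  [255,0,1.6,0,0,0,0],
  [255,0,1.4,0,0,0,0],
  [255,0,0.8,0,0,0,0],
  [255,0,0.5,0,0,0,0],
  [255,0,0.5,0,0,0,0],
  [255,0,0.2,0,0,0,0],
  [255,0,0,0,0,0,0],
])

```text
clock: 31.1
tool_pos: [509.6, -136.9, 75.4]
tool_rot: [-1.129, 1.327, -1.327]
ft_force: [0.5, -0.5, -0.4]
finger_gap: 0.567
```

>>> jog_arm([
  [255,0,0.3,0,0,0,0],
  [255,0,0.3,0,0,0,0],
  [255,0,0.2,0,0,0,0],
  [255,0,0,0,0,0,0],
])

```text
clock: 31.5
tool_pos: [509.3, -136.8, 66.9]
tool_rot: [-1.129, 1.327, -1.326]
ft_force: [0.4, -0.2, -1.3]
finger_gap: 0.56
```

>>> jog_arm([
  [255,0,0.2,0,0,0,0],
  [255,0,0.2,0,0,0,0],
  [255,0,0.1,0,0,0,0],
  [255,0,0,0,0,0,0],
])

```text
clock: 31.9
tool_pos: [509.6, -136.9, 63.4]
tool_rot: [-1.128, 1.326, -1.327]
ft_force: [-3.7, 1.2, 9.7]
finger_gap: 0.567
```

>>> jog_arm([
  [255,0,0.1,0,0,0,0],
  [255,0,0.1,0,0,0,0],
  [255,0,0,0,0,0,0],
])

```text
clock: 32.2
tool_pos: [509.7, -137.0, 63.3]
tool_rot: [-1.128, 1.325, -1.328]
ft_force: [-9.7, 3.3, 25.0]
finger_gap: 0.565
```

>>> jog_arm([
  [255,0,-0.3,0,0,0,0],
  [60,0,0,0,0,0,0],
  [60,0,0,0,0,0,0],
  [60,0,0,0,0,0,0],
  [60,0,0,0,0,0,0],
  [60,0,-1,0,0,0,0],
  [60,0,-2,0,0,0,0],
  [60,0,-3,0,0,0,0],
  [60,0,-3,0,0,0,0],
  [60,0,-2,0,0,0,0],
])

```text
clock: 33.2
tool_pos: [509.9, -137.0, 176.3]
tool_rot: [-1.127, 1.325, -1.328]
ft_force: [0.1, 0.2, 0.4]
finger_gap: 0.766
```

```bash
python3 w.py w18 509.5 -137 74;python3 - <<'E'
from cell import *
from h import *
p,d=camera("scene"); cv2.imwrite("pics/s18.png",cv2.resize(p[130:300,200:420],None,fx=3,fy=3))
E
```

```text
1045 z98 248.4
rim [ 509.5 -136.4] rms 0.9 z 73.3
t 33.25 pos [ 510.7 -137.2  179.1] zang -9.23 down [ 0.0058 -0.0016 -1.    ] gap 0.767 F [-0.6 -0.5  2.9] j6 1.47
tool cm [-0.06 -0.   -0.13]
```

View pics/w18.png

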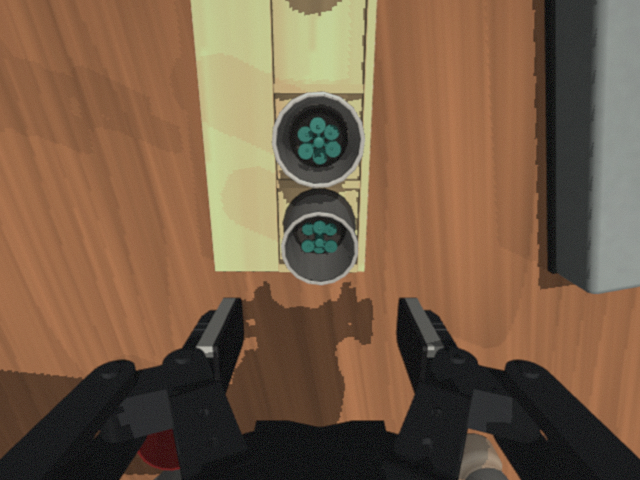

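View pics/s18.png

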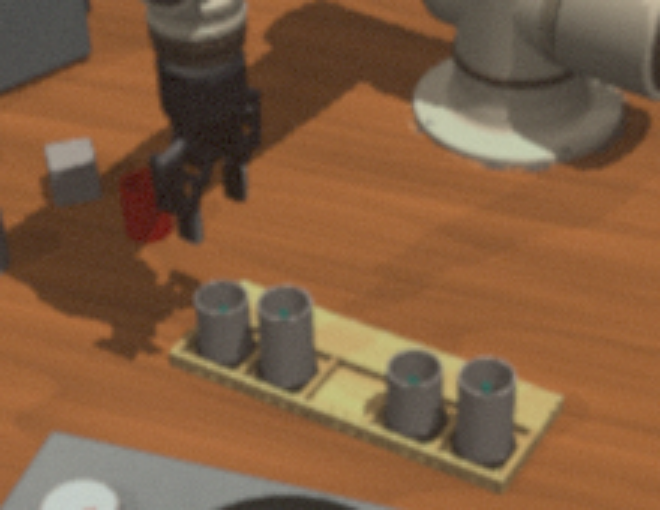

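```bash
python3 - <<'E'
from h import *
delta(405,19)
E
```

```text
t 33.3 pos [ 510.7 -137.2  177.1] zang -9.23 down [ 0.0051 -0.0014 -1.    ] gap 0.769 F [ 0.4  0.5 -0.2] j6 1.47
tool cm [-13.72  -0.08 -12.94]
```

>>> jog_arm([
  [60,-0.5,0,-1,0,0,0],
  [60,-1,0,-2.2,0,0,0],
  [60,-1.7,0,-3,0,0,0],
  [60,-3,0,-3,0,0,0],
  [60,-3,0,-2,0,0,0],
  [0,-2.5,0,-1.2,0,0,0],
  [0,-1.5,0,-0.5,0,0,0],
  [0,-0.5,0,0,0,-0.07,0],
  [0,0,0,0,0,-0.14,0],
  [0,0,0,0,0,-0.14,0],
])

```text
clock: 34.3
tool_pos: [402.9, 19.5, 172.1]
tool_rot: [-1.297, 1.065, -1.063]
ft_force: [0.1, 0.5, 0.1]
finger_gap: 0.998
```

>>> jog_arm([
  [0,0,0,0,0,-0.14,0],
  [0,0,0,0,0,-0.14,0],
  [0,0,0,0,0,-0.14,0],
  [0,0,0,0,0,-0.14,0],
  [0,0,0,0,0,-0.14,0],
  [0,0,0,0,0,-0.14,0],
  [0,0,0,0,0,-0.14,0],
  [0,0,0,0,0,-0.14,0],
  [0,0,0,0,0,-0.1,0],
  [0,0,0,0,0,0,0],
])

```text
clock: 35.3
tool_pos: [403.1, 19.2, 172.2]
tool_rot: [-1.567, 0.127, -0.124]
ft_force: [-0.0, 0.2, 0.0]
finger_gap: 1.004
```

```bash
python3 - <<'E'
from cell import *
from h import *
delta(407,19)
s=sense();p,M=pose(s)
cp=camera_params("wrist"); img,d=camera("wrist"); cv2.imwrite("pics/w20.png",img); P=cloud(d,cp)
T=(P-p)@M
m=(T[...,1]>-40)&(T[...,1]<60)&(np.abs(T[...,0])<40)&(np.abs(T[...,2])>20)&(np.abs(T[...,2])<90)
Q=T[m]
for a in range(-40,30,5):
    k=Q[(Q[:,1]>=a)&(Q[:,1]<a+5)]
    if len(k): print(a,len(k),"z",np.percentile(np.abs(k[:,2]),[2,98]).round(1),"x",k[:,0].min().round(1),k[:,0].max().round(1))
print(s["joints"].round(2))
img,d=camera("top");cv2.imwrite("pics/t20.png",img)
E
```

```text
t 35.3 pos [403.1  19.2 172.2] zang 80.81 down [-0.0019 -0.     -1.    ] gap 1.004 F [-0.   0.2  0. ] j6 0.21
tool cm [ 0.39 -0.    0.05]
-40 2542 z [41.4 71.2] x -15.0 11.7
-35 709 z [43.7 64.5] x -14.5 -3.6
-30 1320 z [42.  48.9] x -12.5 2.2
-25 1200 z [41.9 55.8] x -12.4 10.5
-20 1224 z [41.9 55.9] x -12.2 11.2
-15 1116 z [42.  55.9] x -12.3 11.3
-10 984 z [41.9 56. ] x -12.7 11.5
-5 881 z [42.  55.8] x -12.4 10.9
0 692 z [42. 54.] x -12.3 10.6
5 265 z [42.  43.5] x -10.9 10.6
10 1 z [42.7 42.7] x -2.2 -2.2
[ 0.05 -0.28 -0.32  1.53  0.    0.21]
```

View pics/w20.png

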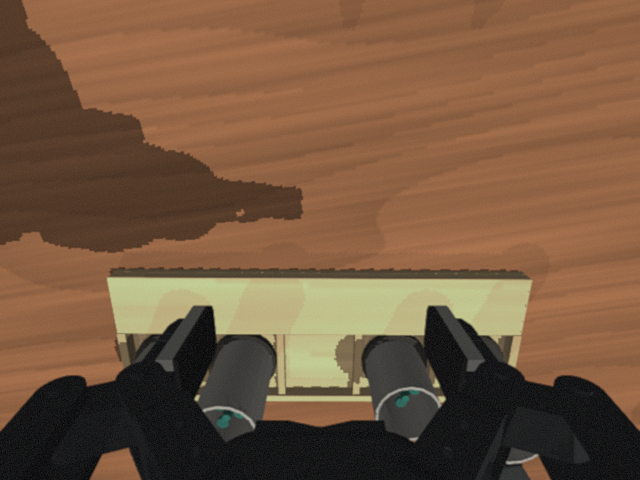

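View pics/t20.png

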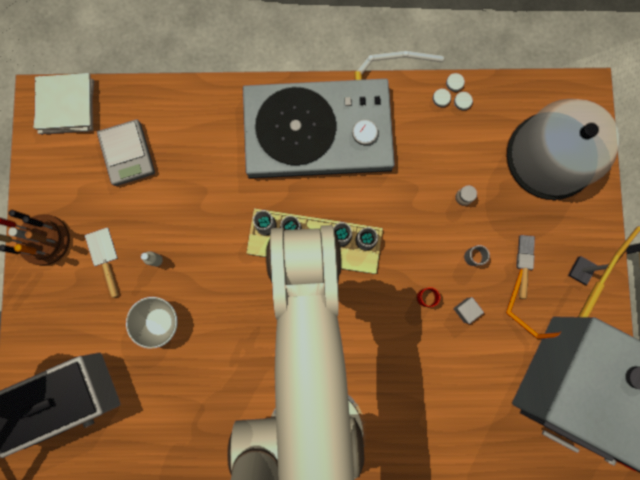

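>>> jog_arm([
  [0,0,1.5,0,0,0,0],
  [0,0,3,0,0,0,0],
  [0,0,3.2,0,0,0,0],
  [0,0,3.2,0,0,0,0],
  [0,0,2.5,0,0,0,0],
  [0,0,1.3,0,0,0,0],
  [0,0,0.6,0,0,0,0],
  [0,0,0.3,0,0,0,0],
  [0,0,0,0,0,0,0],
  [0,0,0,0,0,0,0],
])

```text
clock: 36.4
tool_pos: [404.8, 19.1, 18.2]
tool_rot: [-1.567, 0.126, -0.128]
ft_force: [0.5, 0.4, -0.4]
finger_gap: 1.0
```

>>> jog_arm([
  [0,0.5,0,0,0,0,0],
  [0,0.8,0,0,0,0,0],
  [0,0.8,0,0,0,0,0],
  [0,0.5,0,0,0,0,0],
  [0,0.2,0,0,0,0,0],
  [0,0,0,0,0,0,0],
])

```text
clock: 37.0
tool_pos: [431.9, 14.4, 17.1]
tool_rot: [-1.567, 0.128, -0.127]
ft_force: [-0.2, -0.1, -0.1]
finger_gap: 0.999
```

```bash
python3 - <<'E'
from cell import *
from h import *
delta(446.5,12.5,15)
p,d=camera("scene"); cv2.imwrite("pics/s21.png",cv2.resize(p[100:320,200:450],None,fx=2.6,fy=2.6))
p,d=camera("wrist"); cv2.imwrite("pics/w21.png",p)
E
```

```text
t 37.0 pos [431.9  14.4  17.1] zang 80.72 down [-5.e-04 -1.e-04 -1.e+00] gap 0.999 F [-0.2 -0.1 -0.1] j6 0.2
tool cm [1.47 0.21 0.04]
```

View pics/s21.png

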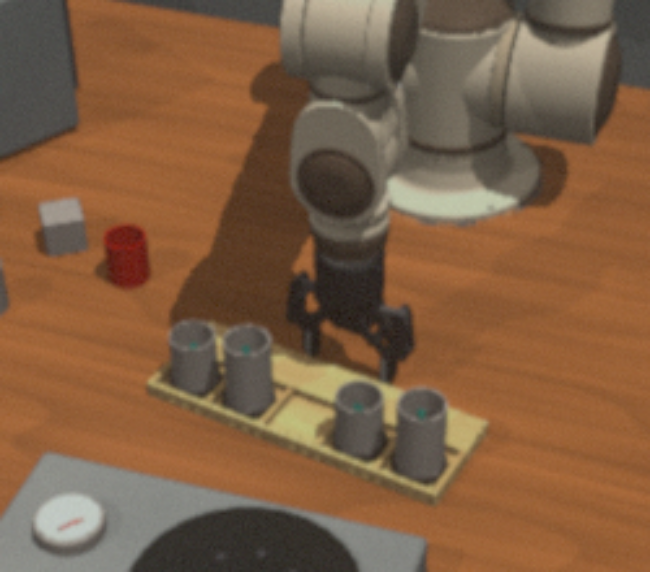

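View pics/w21.png

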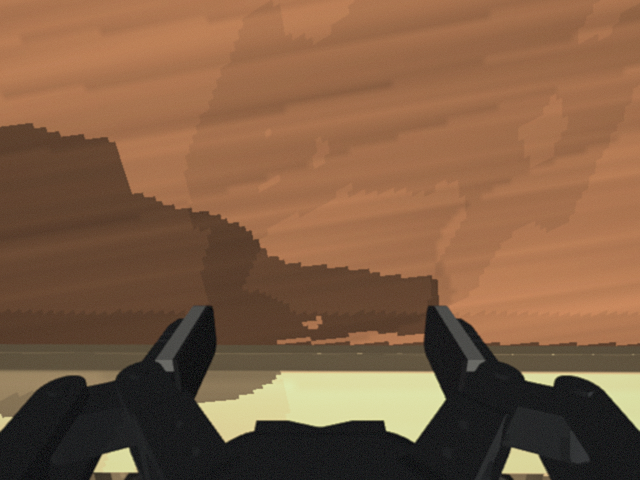

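>>> jog_arm([
  [0,0.1,0.3,0,0,0,0],
  [0,0.2,0,0,0,0,0],
  [0,0.3,0,0,0,0,0],
  [0,0.4,0,0,0,0,0],
  [0,0.5,0,0,0,0,0],
  [0,0.5,0,0,0,0,0],
  [0,0.5,0,0,0,0,0],
  [0,0.5,0,0,0,0,0],
  [0,0.5,0,0,0,0,0],
  [0,0.5,0,0,0,0,0],
])

```text
clock: 38.1
tool_pos: [470.0, 8.2, 14.0]
tool_rot: [-1.567, 0.13, -0.124]
ft_force: [-9.0, 1.3, 5.6]
finger_gap: 1.001
```

>>> jog_arm([
  [0,0.5,0,0,0,0,0],
  [0,0.5,0,0,0,0,0],
  [0,0.5,0,0,0,-0.01,0],
  [0,0.5,0,0,0,-0.015,0],
  [0,0.5,0,0,0,-0.015,0],
  [0,0.5,0,0,0,-0.015,0],
  [0,0.5,0,0,0,-0.015,0],
  [0,0.5,0,0,0,-0.015,0],
  [0,0.4,0,0,0,-0.015,0],
  [0,0.2,0,0,0,0,0],
])

```text
clock: 39.1
tool_pos: [515.8, 1.9, 13.9]
tool_rot: [-1.571, 0.051, -0.046]
ft_force: [-8.8, -0.8, 4.5]
finger_gap: 1.0
```

```bash
python3 - <<'E'
from cell import *
from h import *
delta(556,-14,14)
p,d=camera("scene"); cv2.imwrite("pics/s22.png",cv2.resize(p[100:320,200:450],None,fx=2.6,fy=2.6))
p,d=camera("wrist"); cv2.imwrite("pics/w22.png",p)
E
```

```text
t 39.1 pos [515.8   1.9  13.9] zang 86.45 down [-3.e-03 -6.e-04 -1.e+00] gap 1.0 F [-8.8 -0.8  4.5] j6 0.07
tool cm [ 4.11 -0.02 -1.34]
```

View pics/s22.png

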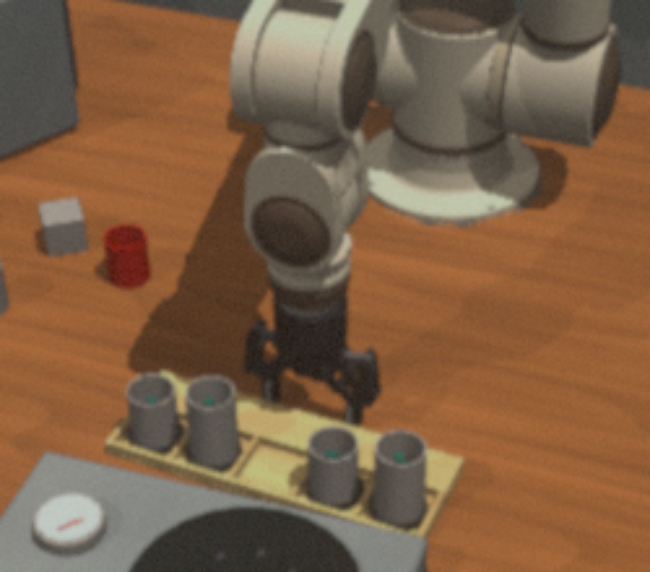

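View pics/w22.png

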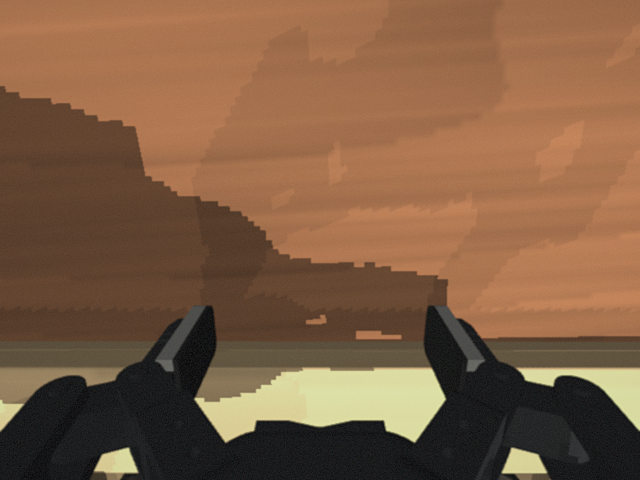

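>>> jog_arm([
  [0,0.3,0,0,0,-0.01,0],
  [0,0.5,0,0,0,-0.015,0],
  [0,0.5,0,0,0,-0.015,0],
  [0,0.5,0,0,0,-0.015,0],
  [0,0.5,0,0,0,-0.015,0],
  [0,0.5,0,0,0,-0.015,0],
  [0,0.4,0,0,0,-0.015,0],
  [0,0.2,0,0,0,-0.005,0],
  [0,0.1,0,0,0,0,0],
  [0,0,0,0,0,0,0],
])

```text
clock: 40.2
tool_pos: [550.8, 1.2, 13.9]
tool_rot: [-1.571, -0.031, 0.036]
ft_force: [-7.1, -1.3, 3.1]
finger_gap: 0.996
```

```bash
python3 - <<'E'
from cell import *
from h import *
delta(556,-14,14)
img,d=camera("scene"); cv2.imwrite("pics/s23.png",cv2.resize(img[100:320,200:450],None,fx=2.6,fy=2.6))
cp=camera_params("scene");P=cloud(d,cp)
hsv=cv2.cvtColor(img,cv2.COLOR_BGR2HSV); m=(cv2.inRange(hsv,(22,60,90),(38,255,255))>0)&(np.abs(P[...,2]-18)<5)&(P[...,0]>480)&(P[...,0]<720)&(np.abs(P[...,1])<230)
q=P[m];print(len(q),cv2.minAreaRect(q[:,:2].astype(np.float32)))
E
```

```text
t 40.2 pos [550.8   1.2  13.9] zang 92.43 down [-2.8e-03 -9.0e-04 -1.0e+00] gap 0.996 F [-7.1 -1.3  3.1] j6 -0.04
tool cm [ 0.46 -0.01 -1.54]
569 ((603.0810546875, 3.0716705322265625), (92.15465545654297, 348.93853759765625), 3.6821255683898926)
```

View pics/s23.png

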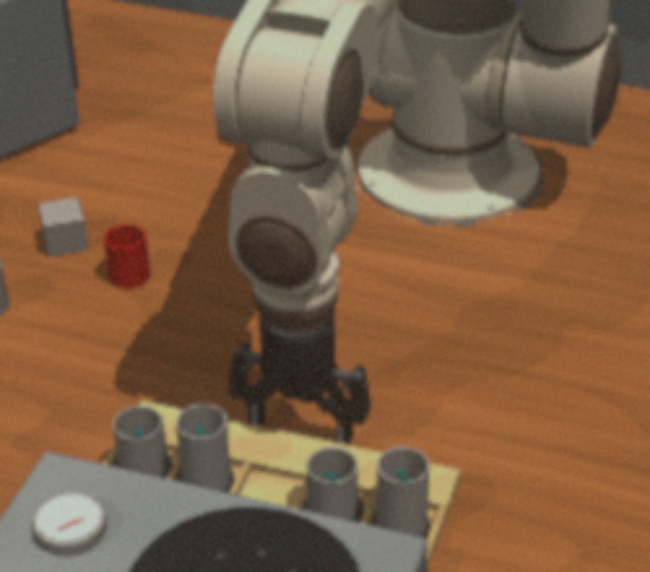

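>>> jog_arm([
  [0,-0.5,0,0,0,0,0],
  [0,-1.5,0,0,0,0,0],
  [0,-2.5,0,0,0,0,0],
  [0,-3,-1,0,0,0,0],
  [0,-3,-2.5,0,0,0,0],
  [0,-3,-3.5,0,0,0,0],
  [0,-2,-3.5,0,0,0,0],
  [0,-1,-3.5,0,0,0,0],
  [0,0,-2,0,0,0,0],
  [0,0,0,0,0,0,0],
])

```text
clock: 41.25
tool_pos: [388.1, -5.5, 177.5]
tool_rot: [-1.571, -0.039, 0.029]
ft_force: [0.9, 0.2, 0.5]
finger_gap: 0.997
```

```bash
cat > bd.py <<'E'
import sys
from cell import *
from h import *
n=sys.argv[1]
delta(600,0)
img,d=camera("top"); cv2.imwrite(f"pics/{n}.png",cv2.resize(img[60:300,180:500],None,fx=2.4,fy=2.4)); cp=camera_params("top"); P=cloud(d,cp)
for e,h in (((670,140),94),((672,70),74),((672,-66),94),((672,-135),74)):
    m=(np.hypot(P[...,0]-e[0]+10,P[...,1]-e[1])<42)&(np.abs(P[...,2]-h)<5); q=P[m]
    if len(q)>8: c,r=circ(q[:,0],q[:,1],24.3); print(h,c[:2].round(1),r.round(2),len(q),q[:,2].mean().round(1))
hsv=cv2.cvtColor(img,cv2.COLOR_BGR2HSV)
m=(cv2.inRange(hsv,(22,60,90),(38,255,255))>0)&(np.abs(P[...,2]-18)<5)&(P[...,0]>400)&(P[...,0]<720)&(np.abs(P[...,1])<230)
q=P[m];print(len(q),"board",cv2.minAreaRect(q[:,:2].astype(np.float32)))
m=(np.abs(P[...,2]-54)<6)&(P[...,0]>680)&(P[...,0]<960)&(np.abs(P[...,1]+10)<215); q=P[m]; print("vac",cv2.minAreaRect(q[:,:2].astype(np.float32)))
E
python3 bd.py t24
```

```text
t 41.25 pos [388.1  -5.5 177.5] zang 92.48 down [ 0.006  0.    -1.   ] gap 0.997 F [0.9 0.2 0.5] j6 -0.06
tool cm [21.19  0.13 -0.37]
94 [641.6 144.5] 1.15 57 94.0
74 [644.7  73.8] 0.97 61 73.7
94 [649.7 -61.1] 0.95 59 93.8
74 [ 653.4 -130.2] 1.05 66 73.9
2477 board ((623.4993896484375, 5.2166290283203125), (126.30413055419922, 352.0948181152344), 2.3282132148742676)
vac ((821.8795776367188, -8.615707397460938), (260.3072509765625, 399.3117370605469), 2.3211023807525635)
```

View pics/t24.png

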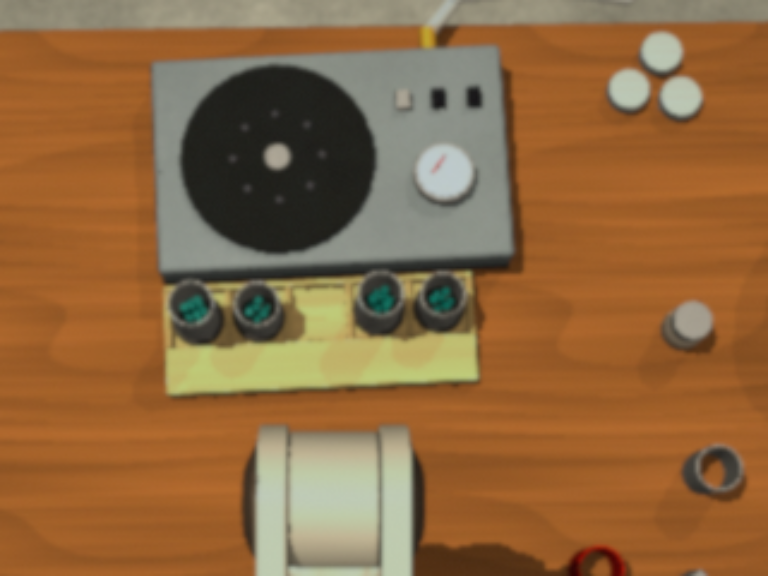

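>>> jog_arm([
  [255,0.5,0,1,0,0,0],
  [255,1.5,0,2,0,0,0],
  [255,2.5,0,3,0,0,0],
  [255,3,0,3,0,0,0],
  [255,3.2,0,3,0,0,0],
  [255,3.2,0,3,0,0,0],
  [255,3.2,0,2.8,0,0,0],
  [255,3.2,0,2,0,0,0],
  [255,3,0,1.3,0,0,0],
  [255,1.5,0,0.5,0,0,0],
])

```text
clock: 42.3
tool_pos: [626.5, 223.5, 170.8]
tool_rot: [-1.571, -0.032, 0.037]
ft_force: [-0.9, -0.6, -0.1]
finger_gap: -0.0
```

>>> jog_arm([
  [255,0.5,0,0,-0.05,0,0],
  [255,0,0,0,-0.1,0,0],
  [255,0,0,0,-0.1,0,0],
  [255,0,0,0,-0.1,0,0],
  [255,0,0,0,0,0,0],
])

```text
clock: 42.8
tool_pos: [629.5, 223.9, 170.3]
tool_rot: [-1.924, -0.041, 0.036]
ft_force: [0.1, 0.2, -0.4]
finger_gap: 0.003
```

```bash
cat > tl.py <<'E'
import sys
from cell import *
from h import *
x,y,z=map(float,sys.argv[1:4])
s=sense();p,M=pose(s);print(s["clock"],p.round(1),"F",s["ft_force"].round(1),"gap",s["finger_gap"].round(3));print(M.round(3));print("j",s["joints"].round(2))
print("cm",(M.T@(np.array([x,y,z])-p)/10).round(2))
for c in ([0,22,-13.5],[0,22,13.5],[0,-51,-42]): print(c,(p+M@np.array(c)).round(1))
E
python3 tl.py 632 222 100
python3 - <<'E'
from cell import *
from h import *
s=sense();p,M=pose(s)
cp=camera_params("wrist"); img,d=camera("wrist"); cv2.imwrite("pics/w25.png",img); T=(cloud(d,cp)-p)@M
m=(T[...,1]>-40)&(T[...,1]<40)&(np.abs(T[...,0])<40)&(np.abs(T[...,2])<60)
Q=T[m]
for a in range(-40,30,5):
    k=Q[(Q[:,1]>=a)&(Q[:,1]<a+5)]
    if len(k)>3: print(a,len(k),"z",np.percentile((k[:,2]),[1,99]).round(1),"x",k[:,0].min().round(1),k[:,0].max().round(1))
E
```

```text
-40 4360 z [-39.4  40.2] x -14.0 9.9
-35 4853 z [-35.9  36.9] x -14.7 10.9
-30 2476 z [-32.5  33.4] x -14.8 12.1
-25 1298 z [-28.2  28.8] x -14.6 11.2
-20 848 z [-15.5  16.7] x -13.6 11.0
-15 367 z [-12.4  12.6] x -12.1 11.6
-10 544 z [-12.8  13.9] x -12.2 -6.2
-5 490 z [-12.8  13.7] x -12.2 -6.3
0 450 z [-12.8  13.7] x -12.1 -6.3
5 405 z [-12.9  13.8] x -12.3 -6.4
10 339 z [-12.3  13.2] x -12.0 -6.6
15 102 z [-10.2  11.2] x -11.7 -6.7Traceback (most recent call last):
  File "tl.py", line 5, in <module>
    s=sense();p,M=pose(s);print(s["clock"],p.round(1),"F",s["ft_force"].round(1),"gap",s["finger_gap"].round(3));print(M.round(3));print("j",s["joints"].round(2))
                                                                                       ^^^^^^^^^^^^^^^^^^^^^
AttributeError: 'float' object has no attribute 'round'
```

View pics/w25.png

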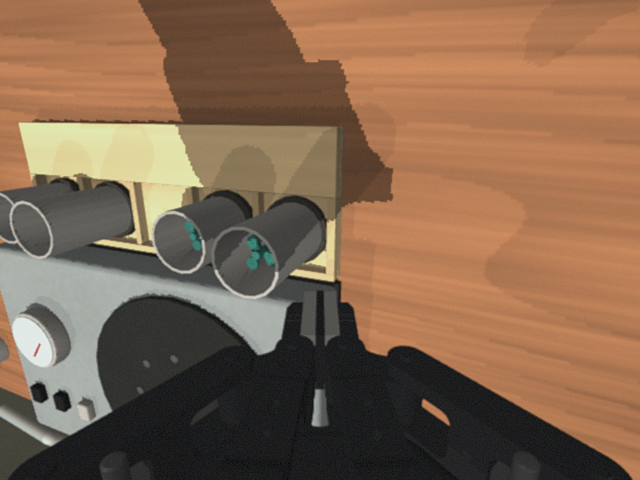

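>>> jog_arm([
  [255,0,0,0,-0.1,0,0],
  [255,0,0,0,0,0,0],
])

```text
clock: 43.05
tool_pos: [629.9, 222.2, 172.1]
tool_rot: [-2.021, -0.043, 0.031]
ft_force: [0.4, 0.6, -0.7]
finger_gap: 0.003
```

```bash
sed -i 's/s\["finger_gap"\].round(3)/round(s["finger_gap"],3)/; s/\[0,22,-13.5\],\[0,22,13.5\],\[0,-51,-42\]/[0,18,-10.5],[0,22,-9],[0,22,9],[0,-35,-36]/' tl.py; python3 tl.py 632 215 28
```

```text
43.05 [629.9 222.2 172.1] F [ 0.4  0.6 -0.7] gap 0.003
[[ 0.999  0.017 -0.041]
 [ 0.044 -0.435  0.899]
 [-0.003 -0.9   -0.435]]
j [ 0.49  0.55  0.55  1.77 -0.4   0.49]
cm [ 0.21 13.29  5.62]
[0, 18, -10.5] [630.7 204.9 160.5]
[0, 22, -9] [630.7 204.5 156.3]
[0, 22, 9] [629.9 220.7 148.4]
[0, -35, -36] [630.8 205.  219.3]
```

>>> jog_arm([
  [255,0.1,1.2,0.5,0,0,0],
  [255,0.1,2.4,1,0,0,0],
  [255,0,2.8,1.2,0,0,0],
  [255,0,2.8,1.2,0,0,0],
  [255,0,2,0.85,0,0,0],
  [255,0,1,0.45,0,0,0],
  [255,0,0.5,0.2,0,0,0],
  [255,0,0,0,0,0,0],
  [255,0,0,0,0,0,0],
])

```text
clock: 43.95
tool_pos: [633.2, 214.9, 37.7]
tool_rot: [-2.019, -0.045, 0.026]
ft_force: [0.1, 0.4, 0.4]
finger_gap: -0.001
```

```bash
python3 tl.py 632 201 28; python3 - <<'E'
from cell import *
from h import *
p,d=camera("scene"); cv2.imwrite("pics/s26.png",cv2.resize(p[100:320,200:450],None,fx=2.6,fy=2.6))
p,d=camera("wrist"); cv2.imwrite("pics/w26.png",p)
E
```

```text
43.95 [633.2 214.9  37.7] F [0.1 0.4 0.4] gap -0.001
[[ 0.999  0.02  -0.038]
 [ 0.043 -0.433  0.9  ]
 [ 0.002 -0.901 -0.434]]
j [ 0.48  0.57  0.31  1.51 -0.4   0.48]
cm [-0.18  1.48 -0.82]
[0, 18, -10.5] [634.  197.6  26.1]
[0, 22, -9] [634.  197.3  21.8]
[0, 22, 9] [633.3 213.5  14. ]
[0, -35, -36] [633.9 197.7  84.9]
```

View pics/s26.png

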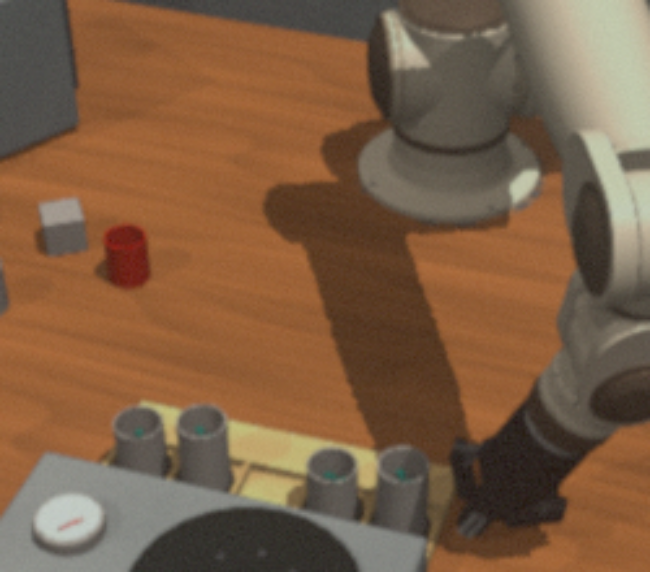

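View pics/w26.png

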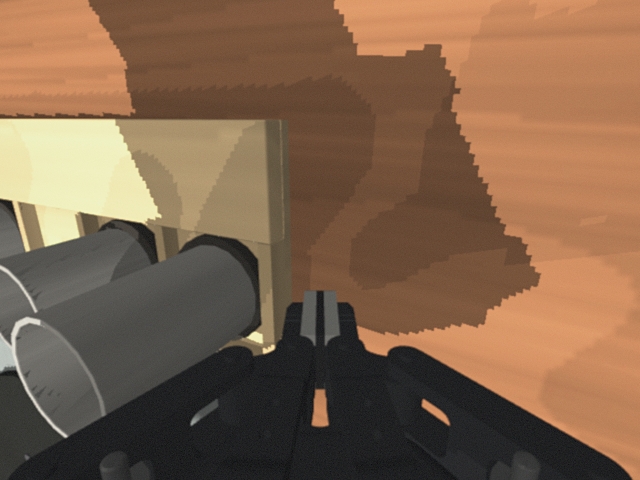

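>>> jog_arm([
  [255,0,0.45,0.2,0,0,0],
  [255,0,0.45,0.2,0,0,0],
  [255,0,0.2,-0.4,0,0,0],
  [255,0,0.2,-0.4,0,0,0],
  [255,0,0.1,-0.2,0,0,0],
  [255,0,0,0,0,0,0],
])

```text
clock: 44.65
tool_pos: [633.3, 202.7, 26.7]
tool_rot: [-2.02, -0.043, 0.027]
ft_force: [1.0, 0.7, 0.0]
finger_gap: -0.002
```

```bash
python3 tl.py 632 180 28
```

```text
44.65 [633.3 202.7  26.7] F [1.  0.7 0. ] gap -0.002
[[ 0.999  0.019 -0.038]
 [ 0.043 -0.435  0.9  ]
 [ 0.    -0.9   -0.435]]
j [ 0.47  0.56  0.28  1.48 -0.41  0.47]
cm [-0.23  0.87 -2.1 ]
[0, 18, -10.5] [634.  185.5  15. ]
[0, 22, -9] [634.  185.1  10.8]
[0, 22, 9] [633.4 201.3   3. ]
[0, -35, -36] [634.  185.6  73.9]
```

>>> jog_arm([
  [255,0,0.1,-0.2,0,0,0],
  [255,0,0.15,-0.3,0,0,0],
  [255,0,0.2,-0.4,0,0,0],
  [255,0,0.2,-0.4,0,0,0],
  [255,0,0,0,0,0,0],
])

```text
clock: 45.15
tool_pos: [634.1, 188.9, 26.5]
tool_rot: [-2.019, -0.044, 0.026]
ft_force: [0.4, 2.5, 0.2]
finger_gap: -0.002
```

```bash
python3 tl.py 632 180 28; python3 - <<'E'
from cell import *
from h import *
p,d=camera("wrist"); cv2.imwrite("pics/w27.png",p)
E
```

```text
45.15 [634.1 188.9  26.5] F [0.4 2.5 0.2] gap -0.002
[[ 0.999  0.02  -0.039]
 [ 0.043 -0.434  0.9  ]
 [ 0.001 -0.901 -0.434]]
j [ 0.45  0.54  0.25  1.47 -0.41  0.44]
cm [-0.25  0.25 -0.86]
[0, 18, -10.5] [634.8 171.6  14.9]
[0, 22, -9] [634.9 171.2  10.6]
[0, 22, 9] [634.2 187.4   2.8]
[0, -35, -36] [634.8 171.6  73.7]
```

View pics/w27.png

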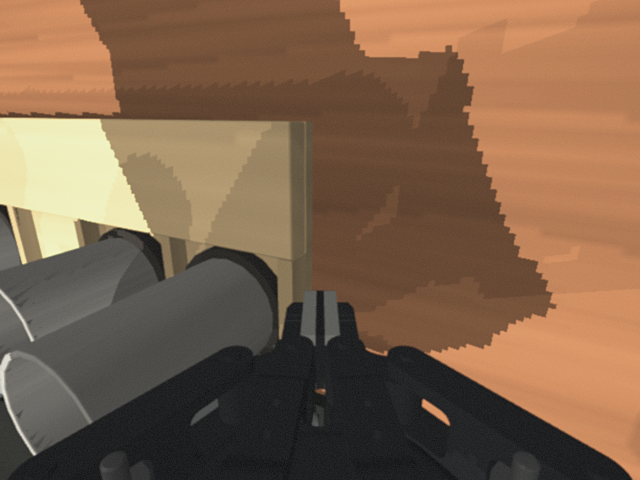

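>>> jog_arm([
  [255,0,0.2,-0.4,0,0,0],
  [255,0,0.2,-0.4,0,0,0],
  [255,0,0,0,0,0,0],
  [255,0,-0.1,0.2,0,0,0],
  [255,0,-0.4,0.8,0,0,0],
  [255,0,-0.7,1.5,0,0,0],
  [255,0,-2,0.5,0,0,0],
  [255,0,-3,-0.3,0,0,0],
  [255,0,-4,-1,0,0,0],
  [255,0,-3,-1,0,0,0],
])

```text
clock: 46.2
tool_pos: [631.0, 245.5, 143.6]
tool_rot: [-2.02, -0.045, 0.028]
ft_force: [1.0, -0.1, 0.4]
finger_gap: 0.002
```

```bash
python3 tl.py 388 -5 175
```

```text
46.2 [631.  245.5 143.6] F [ 1.  -0.1  0.4] gap 0.002
[[ 0.999  0.02  -0.04 ]
 [ 0.045 -0.435  0.9  ]
 [ 0.    -0.9   -0.435]]
j [ 0.52  0.59  0.54  1.74 -0.4   0.52]
cm [-25.39   7.58 -22.93]
[0, 18, -10.5] [631.8 228.3 132. ]
[0, 22, -9] [631.8 227.9 127.7]
[0, 22, 9] [631.1 244.1 119.9]
[0, -35, -36] [631.8 228.4 190.8]
```

>>> jog_arm([
  [0,-1,-2,0,0.08,0,0],
  [0,-2,-1.5,0,0.13,0,0],
  [0,-3,0,0,0.13,0,0],
  [0,-3.5,0,-0.5,0.11,0,0],
  [0,-3.5,0,-2,0,0,0],
  [0,-3.5,0,-3.4,0,0,0],
  [0,-3,0,-3.6,0,0,0],
  [0,-2.5,0,-3.6,0,0,0],
  [0,-1.5,0,-3.6,0,0,0],
  [0,-0.5,0,-3.6,0,0,0],
])

```text
clock: 47.2
tool_pos: [398.5, 44.2, 175.2]
tool_rot: [-1.57, -0.035, 0.035]
ft_force: [2.3, 0.6, 0.6]
finger_gap: 0.998
```

>>> jog_arm([
  [0,-0.2,0,-2.6,0,0,0],
  [0,0,0,-1.5,0,0,0],
  [0,0,0,0,0,0,0],
])

```text
clock: 47.5
tool_pos: [399.7, 2.7, 174.9]
tool_rot: [-1.571, -0.032, 0.033]
ft_force: [0.0, -0.1, 0.1]
finger_gap: 0.997
```

```bash
python3 bd.py t28
```

```text
t 47.5 pos [399.7   2.7 174.9] zang 92.37 down [-2.e-04 -2.e-04 -1.e+00] gap 0.997 F [ 0.  -0.1  0.1] j6 -0.03
tool cm [20.  -0.  -1.1]
94 [642.1 126.6] 1.09 50 93.9
74 [644.5  56.2] 6.29 53 73.6
94 [648. -79.] 1.13 59 93.9
74 [ 651.2 -147.5] 7.91 69 73.4
2529 board ((622.47705078125, -12.4781494140625), (126.14604949951172, 352.320556640625), 1.4639332294464111)
vac ((817.2857666015625, -8.727874755859375), (251.40432739257812, 399.64947509765625), 2.405121326446533)
```

View pics/t28.png

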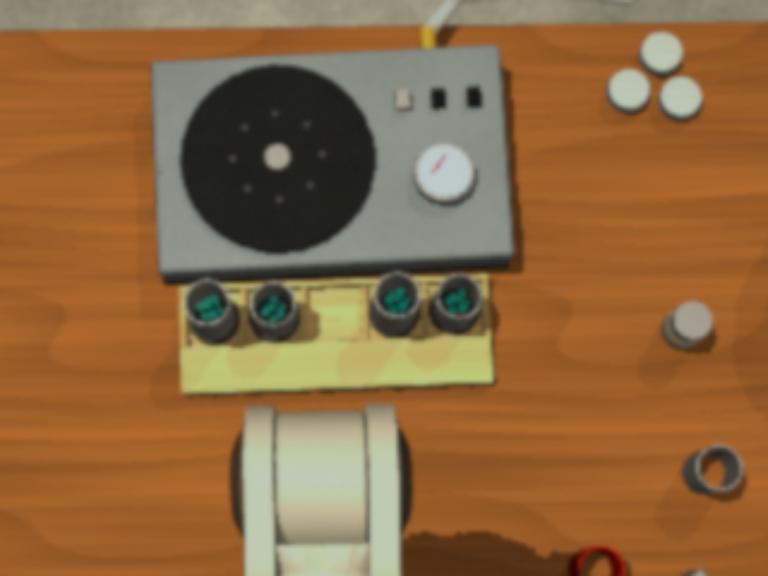

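>>> jog_arm([
  [0,0.5,1,-0.2,0,0,0],
  [0,1.2,2.2,-0.4,0,0,0],
  [0,1.8,2.8,-0.4,0,0,0],
  [0,2,3,-0.4,0,0,0],
  [0,2,2.6,-0.4,0,0,0],
  [0,1.8,2,-0.3,0,0,0],
  [0,1.4,1.3,-0.2,0,0,0],
  [0,0.8,0.7,0,0,0,0],
  [0,0.4,0.4,0,0,0,0],
  [0,0,0,0,0,0,0],
])

```text
clock: 48.55
tool_pos: [519.4, -13.8, 14.0]
tool_rot: [-1.57, -0.034, 0.035]
ft_force: [0.1, -0.6, 0.3]
finger_gap: 0.999
```

```bash
python3 -c "
from h import *
delta(549,-15.5,14.5)"
```

```text
t 48.55 pos [519.4 -13.8  14. ] zang 92.52 down [-9.e-04  0.e+00 -1.e+00] gap 0.999 F [ 0.1 -0.6  0.3] j6 -0.07
tool cm [ 2.95 -0.05 -0.3 ]
```

>>> jog_arm([
  [0,0.5,0,0,0,0,0],
  [0,0.8,0,-0.1,0,0,0],
  [0,0.7,0,-0.1,0,0,0],
  [0,0.5,0,0,0,0,0],
  [0,0.4,0,0,0,0,0],
  [0,0.3,0,0,0,0,0],
  [0,0.2,0,0,0,0,0],
  [0,0,0,0,0,0,0],
])

```text
clock: 49.35
tool_pos: [552.4, -15.4, 14.5]
tool_rot: [-1.571, -0.031, 0.035]
ft_force: [-8.1, -1.3, 7.2]
finger_gap: 1.0
```

>>> jog_arm([
  [0,0.2,0,0,0,0,0],
  [0,0.1,0,0,0,0,0],
  [0,0,0,0,0,0,0],
])

```text
clock: 49.65
tool_pos: [555.2, -15.3, 14.4]
tool_rot: [-1.571, -0.031, 0.036]
ft_force: [-8.2, -2.5, 6.5]
finger_gap: 0.995
```

>>> jog_arm([
  [0,0.1,0,0,0,0,0],
  [0,0.1,0,0,0,0,0],
  [0,0,0,0,0,0,0],
])

```text
clock: 49.95
tool_pos: [557.1, -15.1, 14.4]
tool_rot: [-1.571, -0.031, 0.036]
ft_force: [-9.0, -2.0, 4.8]
finger_gap: 0.998
```

>>> jog_arm([
  [0,0.1,0,0,0,0,0],
  [0,0.1,0,0,0,0,0],
  [0,0,0,0,0,0,0],
])

```text
clock: 50.25
tool_pos: [557.7, -15.0, 14.3]
tool_rot: [-1.571, -0.029, 0.038]
ft_force: [-16.6, -1.9, 12.0]
finger_gap: 0.997
```

>>> jog_arm([
  [0,0.1,0,0,0,0,0],
  [0,0.1,0,0,0,0,0],
  [0,0,0,0,0,0,0],
  [0,0,0,0,0,0,0],
])

```text
clock: 50.65
tool_pos: [558.1, -14.7, 14.3]
tool_rot: [-1.571, -0.026, 0.04]
ft_force: [-25.1, 0.7, 17.2]
finger_gap: 1.001
```

```bash
python3 - <<'E'
from cell import *
from h import *
s=sense();print(s["ft_force"],s["tool_pos"],s["torque"])
p,d=camera("scene"); cv2.imwrite("pics/s30.png",cv2.resize(p[180:360,170:400],None,fx=3.2,fy=3.2))
E
```

```text
[-25.1479314    0.65155381  17.23520523] [558.1413857  -14.69342666  14.28398261] [-0.3080299   4.74063274 -0.60028164]
```

View pics/s30.png

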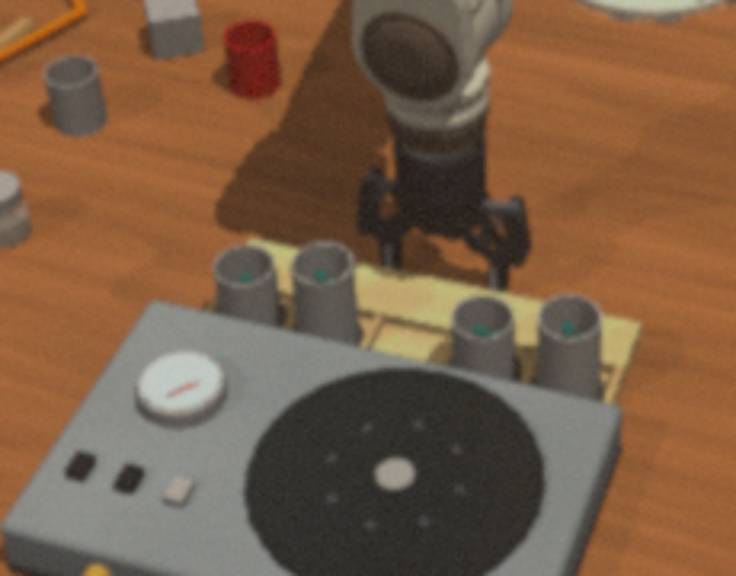

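>>> jog_arm([
  [0,-0.5,0,0,0,0,0],
  [0,-1.5,0,0,0,0,0],
  [0,-2.5,0,0,0,0,0],
  [0,-3,-1,0,0,0,0],
  [0,-3,-2.5,0,0,0,0],
  [0,-3,-3.5,0,0,0,0],
  [0,-2,-3.5,0,0,0,0],
  [0,-1,-3.5,0,0,0,0],
  [0,0,-2,0,0,0,0],
  [0,0,0,0,0,0,0],
])

```text
clock: 51.7
tool_pos: [398.9, -21.8, 177.7]
tool_rot: [-1.571, -0.038, 0.029]
ft_force: [-0.3, 1.5, 0.2]
finger_gap: 1.002
```

```bash
sed -i 's/e\[0\]+10/e[0]/; s/670,140/651,127/; s/672,70/653,57/; s/672,-66/657,-79/; s/672,-135/660,-147/; s/<42/<32/' bd.py; python3 bd.py t31
```

```text
t 51.7 pos [398.9 -21.8 177.7] zang 92.47 down [ 5.7e-03 -2.0e-04 -1.0e+00] gap 1.002 F [-0.3  1.5  0.2] j6 -0.1
tool cm [20.19  0.11  1.31]
94 [648.6 128.5] 1.01 71 93.4
74 [651.9  57.9] 1.01 61 73.3
94 [656.9 -77. ] 1.05 66 93.3
74 [ 661.  -146.3] 1.07 67 73.2
2357 board ((630.2891235351562, -10.936233520507812), (125.08769226074219, 351.9311218261719), 2.5101163387298584)
vac ((809.5001831054688, -9.424880981445312), (269.4501953125, 399.64892578125), 2.0915567874908447)
```

View pics/t31.png

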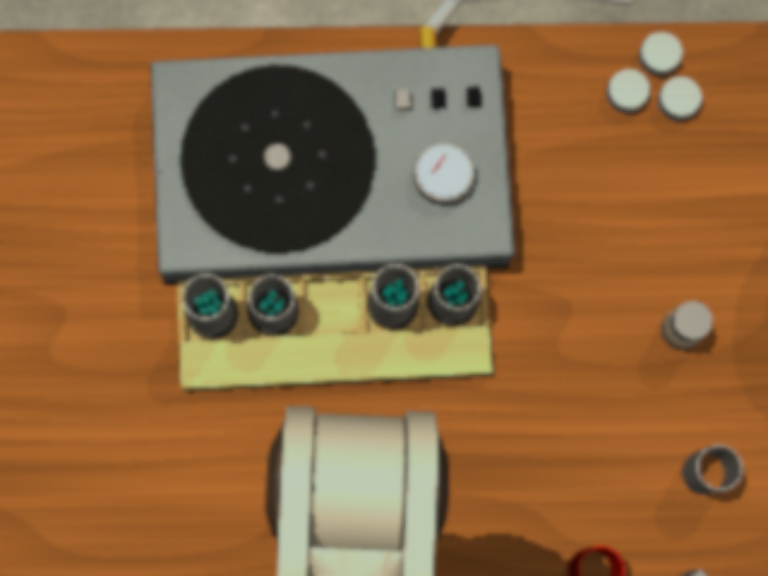

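>>> jog_arm([
  [0,0.5,1,1,0,0,0],
  [0,1.2,2,1.5,0,0,0],
  [0,1.8,2.6,2,0,0,0],
  [0,2,3,2,0,0,0],
  [0,2,2.8,1.7,0,0,0],
  [0,1.8,2.2,1.2,0,0,0],
  [0,1.4,1.5,0.5,0,0,0],
  [0,0.9,0.8,0,0,0,0],
  [0,0.4,0.4,0,0,0,0],
  [0,0,0,0,0,0,0],
])

```text
clock: 52.75
tool_pos: [512.9, 82.2, 10.6]
tool_rot: [-1.571, -0.032, 0.035]
ft_force: [-0.3, 0.3, 0.8]
finger_gap: 1.0
```

```bash
python3 -c "
from h import *
delta(552.5,82,14.5)"
```

```text
t 52.75 pos [512.9  82.2  10.6] zang 92.46 down [-1.6e-03 -3.0e-04 -1.0e+00] gap 1.0 F [-0.3  0.3  0.8] j6 0.12
tool cm [ 3.96 -0.4  -0.19]
```

>>> jog_arm([
  [0,0.5,-0.4,0,0,0,0],
  [0,0.8,0,0,0,0,0],
  [0,0.8,0,0,0,0,0],
  [0,0.7,0,0,0,0,0],
  [0,0.5,0,0,0,0,0],
  [0,0.3,0,0,0,0,0],
  [0,0.1,0,0,0,0,0],
  [0,0.1,0,0,0,0,0],
  [0,0,0,0,0,0,0],
])

```text
clock: 53.65
tool_pos: [551.2, 84.0, 15.4]
tool_rot: [-1.571, -0.034, 0.034]
ft_force: [-0.6, 0.0, -0.4]
finger_gap: 1.0
```

>>> jog_arm([
  [0,0.1,0,0,0,0,0],
  [0,0.1,0,0,0,0,0],
  [0,0,0,0,0,0,0],
])

```text
clock: 53.95
tool_pos: [553.3, 84.1, 15.5]
tool_rot: [-1.571, -0.034, 0.034]
ft_force: [-1.1, 0.2, 0.2]
finger_gap: 0.998
```

>>> jog_arm([
  [0,0.1,0,0,0,0,0],
  [0,0.1,0,0,0,0,0],
  [0,0,0,0,0,0,0],
])

```text
clock: 54.25
tool_pos: [554.0, 84.1, 15.4]
tool_rot: [-1.571, -0.032, 0.036]
ft_force: [-8.8, 1.4, 4.9]
finger_gap: 1.001
```

>>> jog_arm([
  [0,0.1,0,0,0,0,0],
  [0,0.1,0,0,0,0,0],
  [0,0,0,0,0,0,0],
])

```text
clock: 54.55
tool_pos: [554.2, 84.1, 15.3]
tool_rot: [-1.571, -0.028, 0.039]
ft_force: [-18.4, 0.4, 12.5]
finger_gap: 1.001
```

>>> jog_arm([
  [0,-0.5,0,0,0,0,0],
  [0,-1.5,0,0,0,0,0],
  [0,-2.5,0,0,0,0,0],
  [0,-3,-1,0,0,0,0],
  [0,-3,-2.5,0,0,0,0],
  [0,-3,-3.5,0,0,0,0],
  [0,-2,-3.5,0,0,0,0],
  [0,-1,-3.5,0,0,0,0],
  [0,0,-2,0,0,0,0],
  [0,0,0,0,0,0,0],
])

```text
clock: 55.55
tool_pos: [393.6, 77.4, 178.7]
tool_rot: [-1.57, -0.039, 0.029]
ft_force: [-0.0, 0.8, -0.9]
finger_gap: 0.998
```

```bash
python3 bd.py t33; python3 - <<'E'
from cell import *
from h import *
img,d=camera("top"); cp=camera_params("top"); P=cloud(d,cp); cv2.imwrite("pics/t34.png",img)
# vac top front edge line & board far edge
hsv=cv2.cvtColor(img,cv2.COLOR_BGR2HSV)
for y in (150,100,0,-110,-165):
    # sample image along x at z=18 to find yellow end
    xs=np.arange(600,720,.5); last=None
    pr=[proj([x,y,18],cp) for x in xs]
    h=np.array([hsv[int(round(v)),int(round(u))] for u,v in pr])
    yel=(h[:,0]>22)&(h[:,0]<38)&(h[:,2]>90)
    xs2=np.arange(640,740,.5); pr2=[proj([x,y,54],cp) for x in xs2]; z=np.array([P[int(round(v)),int(round(u)),2] for u,v in pr2])
    print(y,"board far",xs[yel].max() if yel.any() else None,"vac front",xs2[np.argmax(z>45)], "exp vac",692.4-.042*(y+14))
for (n,x,y) in (("red",352,-295),("sRR",460,-428)):
    m=(np.hypot(P[...,0]-x,P[...,1]-y)<40)&(np.abs(P[...,2]-60)<5);q=P[m];print(n,circ(q[:,0],q[:,1],24.3)[0][:2].round(1))
E
```

```text
t 55.55 pos [393.6  77.4 178.7] zang 92.49 down [ 0.006   0.0011 -1.    ] gap 0.998 F [-0.   0.8 -0.9] j6 0.15
tool cm [20.29  0.11 -8.63]
94 [648.5 128.5] 1.05 68 93.7
74 [651.9  57.8] 1.08 62 73.5
94 [657.1 -76.9] 0.97 57 93.3
74 [ 660.8 -146.3] 0.99 69 73.3
2379 board ((630.3583984375, -11.367599487304688), (124.9310531616211, 352.1703796386719), 2.231091260910034)
vac ((809.8368530273438, -9.314422607421875), (268.1412048339844, 399.5163269042969), 2.2756941318511963)
150 board far 685.5 vac front 640.0 exp vac 685.512
100 board far 682.0 vac front 687.0 exp vac 687.612
0 board far 683.5 vac front 691.5 exp vac 691.812
-110 board far 621.0 vac front 696.0 exp vac 696.432
-165 board far 628.5 vac front 643.0 exp vac 698.742
red [ 352.1 -294.8]
sRR [ 460.6 -428. ]
```

View pics/t34.png

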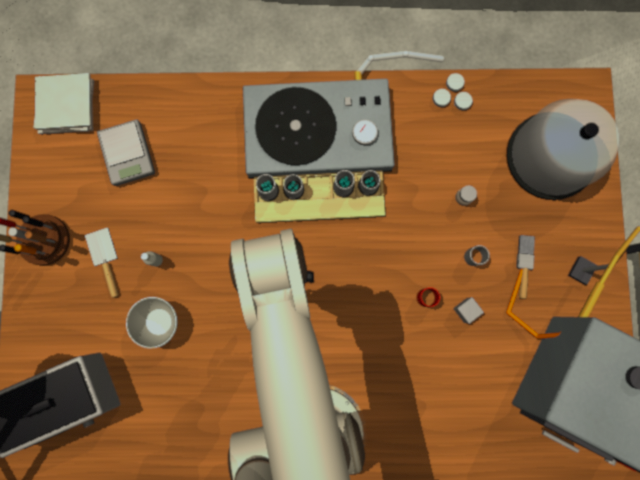

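>>> jog_arm([
  [0,0.4,0.5,-1.2,0,0,0],
  [0,1,1.5,-2.2,0,0,0],
  [0,1.6,2.4,-2.6,0,0,0],
  [0,1.8,2.8,-2.6,0,0,0],
  [0,1.9,2.8,-2.4,0,0,0],
  [0,1.8,2.4,-1.7,0,0,0],
  [0,1.5,1.8,-0.9,0,0,0],
  [0,1.2,1.1,-0.3,0,0,0],
  [0,0.7,0.7,0,0,0,0],
  [0,0,0,0,0,0,0],
])

```text
clock: 56.65
tool_pos: [516.6, -56.4, 13.5]
tool_rot: [-1.57, -0.031, 0.036]
ft_force: [-0.4, -0.1, -0.2]
finger_gap: 0.996
```

```bash
python3 -c "
from h import *
delta(559,-60,14.5)"
```

```text
t 56.65 pos [516.6 -56.4  13.5] zang 92.47 down [-3.1e-03  4.0e-04 -1.0e+00] gap 0.996 F [-0.4 -0.1 -0.2] j6 -0.15
tool cm [ 4.22 -0.12 -0.54]
```

>>> jog_arm([
  [0,0.5,-0.1,0,0,0,0],
  [0,0.8,0,0,0,0,0],
  [0,0.8,0,0,0,0,0],
  [0,0.7,0,0,0,0,0],
  [0,0.5,0,0,0,0,0],
  [0,0.4,0,0,0,0,0],
  [0,0.2,0,0,0,0,0],
  [0,0.1,0,0,0,0,0],
  [0,0.1,0,0,0,0,0],
  [0,0,0,0,0,0,0],
])

```text
clock: 57.65
tool_pos: [558.2, -54.8, 16.5]
tool_rot: [-1.571, -0.034, 0.034]
ft_force: [0.5, -0.4, -0.2]
finger_gap: 0.999
```

>>> jog_arm([
  [0,0.1,0,0,0,0,0],
  [0,0.1,0,0,0,0,0],
  [0,0,0,0,0,0,0],
])

```text
clock: 57.95
tool_pos: [559.5, -54.8, 16.4]
tool_rot: [-1.571, -0.032, 0.035]
ft_force: [-5.2, -0.1, 2.3]
finger_gap: 0.998
```

>>> jog_arm([
  [0,0.1,0,0,0,0,0],
  [0,0.1,0,0,0,0,0],
  [0,0.1,0,0,0,0,0],
  [0,0,0,0,0,0,0],
])

```text
clock: 58.35
tool_pos: [559.8, -54.8, 16.3]
tool_rot: [-1.571, -0.027, 0.039]
ft_force: [-20.5, 0.2, 14.0]
finger_gap: 1.003
```

>>> jog_arm([
  [0,-0.3,0,0,0,0,0],
  [0,-1.5,0,0,0,0,0],
  [0,-2.5,0,0,0,0,0],
  [0,-3,-1,0,0,0,0],
  [0,-3,-2.5,0,0,0,0],
  [0,-3,-3.5,0,0,0,0],
  [0,-2,-3.5,0,0,0,0],
  [0,-1,-3.5,0,0,0,0],
  [0,0,-2,0,0,0,0],
  [0,0,0,0,0,0,0],
])

```text
clock: 59.35
tool_pos: [401.6, -61.9, 179.8]
tool_rot: [-1.572, -0.039, 0.029]
ft_force: [0.5, 0.0, 0.2]
finger_gap: 0.995
```

```bash
python3 bd.py t36; python3 - <<'E'
from cell import *
from h import *
img,d=camera("scene"); cv2.imwrite("pics/s36.png",cv2.resize(img[130:390,130:480],None,fx=2.2,fy=2.2))
E
```

```text
t 59.35 pos [401.6 -61.9 179.8] zang 92.47 down [ 6.e-03 -9.e-04 -1.e+00] gap 0.995 F [0.5 0.  0.2] j6 -0.2
tool cm [20.09  0.11  5.33]
94 [648.2 128.5] 1.14 72 93.8
74 [651.9  57.9] 1.17 66 73.6
94 [656.8 -77. ] 0.96 63 93.9
74 [ 660.6 -146.4] 0.98 66 73.5
2390 board ((630.27880859375, -11.30206298828125), (125.3203125, 352.1827697753906), 2.302199125289917)
vac ((809.93701171875, -9.295013427734375), (269.74169921875, 399.56024169921875), 2.1404776573181152)
```

View pics/s36.png

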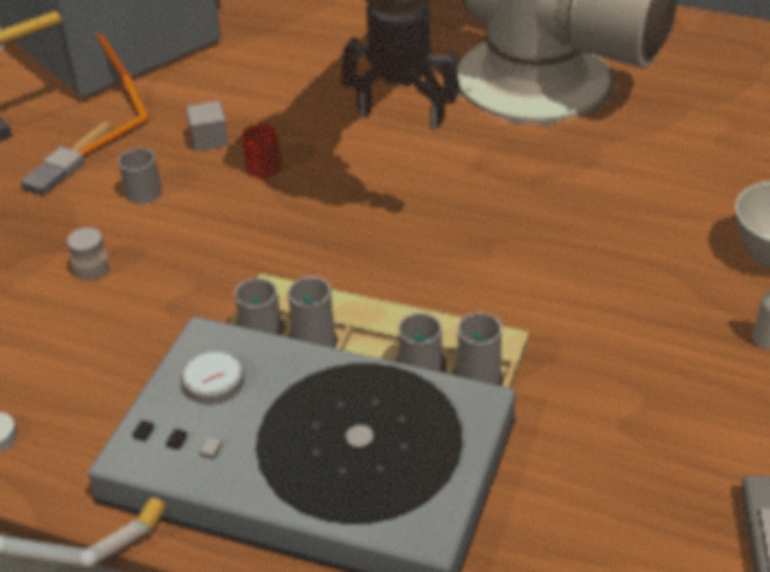

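View pics/t36.png

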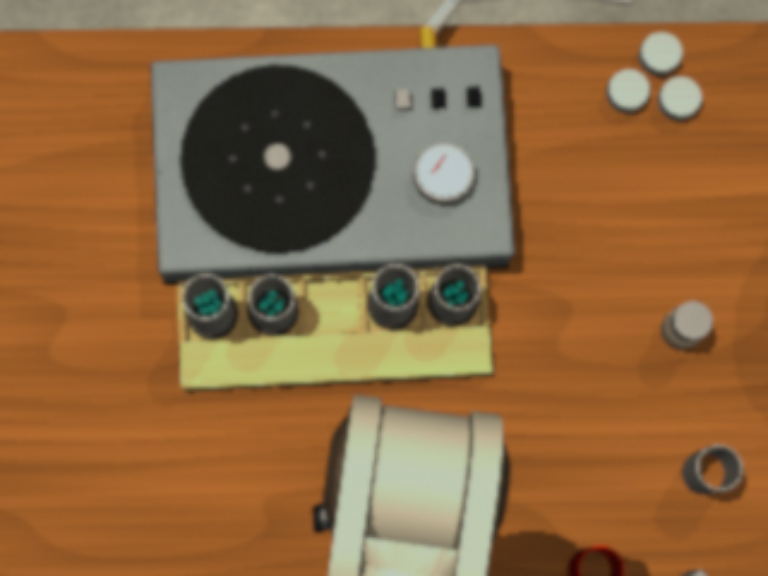

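All four flasks read as fully home (rims at about 94 and 74 mm), and the board lies against the vacuum table. The gripper is clear of everything, so I am handing in.

```bash
python3 -c "
from cell import *
print(close_job())"
```

```text
the job is handed in; nothing more can be done
None
```

All four trees on the board are under flasks of the right height, tall flasks in cells +138 and −69 mm and short ones in +69 and −138 mm. The loaded board lies against the front of the vacuum table. The job was handed in at about 59 s; no verdict was reported.

- **Seating:** each flask was pressed down with about 22–27 N. The last rim heights were 93.8 and 93.9 mm (tall) and 73.6 and 73.5 mm (short), against 94 and 74 mm when fully home.
- **Board pushes:** I pushed it on the near face with both open fingers. It ended up about 22 mm off-centre, so I then nudged it sideways on its left end. After that I pressed it home at three places on the near face, with 18–25 N each.
- **Flush check:** it stopped hard each time. The last two stops lie on a line at 2.31°, and the board itself reads 2.30°. The far face works out at about 692.7 mm, against about 692.4 mm for the table front, with the board roughly 5 mm off the middle sideways.
- **Checks that disagreed:** the vacuum table's angle read anywhere from 2.1° to 2.4°. A direct pixel check of the gap gave no usable far-edge readings because the flasks and the table edge got in the way, so flush rests on the stops and the fits.
- **Other things:** the spare short flask and the red look-alike measured within 1 mm of where they started. In the last pictures I saw nothing else out of place, and the possible knock to a short flask never showed.

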